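Dial in the inductance box and trigger the reading

ROBOT

A 7-joint arm with a two-finger parallel gripper is mounted at the origin on the work surface. World frame = base frame: x ahead of the robot, y to its left, z up, the work surface at z = 0. Lengths are in mm, angles in rad, forces in N, time in s.
With the tool pointing down it reaches from about 400 to 900 mm from the base axis. Payload 5.6 kg.
Tool frame: the origin (TCP) lies where the fingers leave the gripper's body, on its centre line; the fingertips stand 88 mm ahead of it and the grasp point (between the pads) lies 69 mm ahead of it; y points along the fingers, x is the direction in which the jaws open and shut, and the axes are right-handed (so a half turn about y gives the same grasp; the last joint's range is limited). The gripper opens to 92 mm and grips with 3 to 60 N. Pads are 20 mm wide; open, the fingers measure 128 mm over their backs; the gripper's body (75 mm by 189 mm) begins 69 mm behind the grasp point.
Start: joints at [-1.267, 0.468, -0.012, 1.603, 0.006, 1.071, -0.056], TCP at [220.966, 611.294, 302.692] pointing down, gripper open.
Joint ranges: [-2.53, 2.53], [-0.31, 2.02], [-1.57, 1.55], [0.28, 2.44], [-1.29, 4.43], [0.15, 1.84], [-2.92, 2.92]. Speed limits (rad/s): [2.57, 2.57, 3.14, 3.14, 3.14, 3.14, 3.14].

INTERFACE

Orientations are given as a rotation vector (axis times angle).
In Python, from workcell import arm gives the robot as it stands.
- The arm moves only by the tool step_arm, never from a script. Its argument "deltas" is one flat list of numbers, 5 for each row, row after row: the shift along the tool's x, y, z in m, then the turn about the tool's y in rad, then the closure in counts, from 0 (fully open) to 255 (shut). In form: [x, y, z, roll, grip, x, y, z, roll, grip, ...]. A call has 1 to 8 rows; each row shifts and turns the commanded pose from where the row before left it, along the tool's axes as they then stand; what a row does not reach is not made up. A row lasts 1/12 s, in which the tool goes at most 41.7 mm and 7.16 degrees, less where a joint would pass 70% of its speed; a pose out of reach is approached as far as the arm can. A call is refused whole if a number of a shift passes 0.0417 or a number of a turn 0.125, either way. A call with a gripper value outside its range is refused whole. The fingers move at their own pace and stop on an object; the grip force is fixed at half the most. Time passes only in rows, so rows that do not move let the fingers close. It gives the time, the measured TCP pose, the force and the opening at its end, in the units of the state.
- arm.observe(): the state, without advancing time (a new reading comes with each control period).
- arm.capture(name): name is "scene" or "top" or "wrist"; returns a dict with "img" (384x512x3 uint8, red, green, blue), "fx", "fy", "cx", "cy" (pixels), "R" (3x3) and "t" (3): a world point X has camera coordinates R X + t. Camera axes: x right, y down, z forward; pixel columns grow to the right and rows downward; lengths in mm; the calibration is good to about 2 mm. A picture is of the moment at which its call begins. There is no depth.
- arm.close_job(): hands the job in, once; it reports no verdict.
Trained networks look in a picture, given as the dict that the camera call returned (one of the last four; its "shot" number tells which), for a name from the list of things; names that differ only in an ending like _2 or _b are one class to them, and where a whole thing is asked for, a point or a joint stands for the part that bears it (a point fixed in the world has none). Each returns a list of dicts, best first, with "confidence" (0 to 1); they miss things now and then, are a little off and sometimes report something else, mostly with a low value. They report only what shows in the picture. A call takes as long as a camera call. They do not tell look-alikes from the thing itself.
- arm.recognise(picture, target): "box" ([centre column, centre row, width, height] as shares, 0 to 1, of the picture: columns of its width, rows of its height, round what is visible of it).
The state is a dict: "time_s": time; "joint_pos": joint angles; "joint_velocities": joint speeds; "effort": joint torques, N m; "tcp_pos": TCP position; "ee_rot": TCP orientation; "force": force on the tool from outside, world axes, zero at the start; "torque": the same for the moment, N m; "gripper_width": opening from 0.0 (shut) to 1.0 (fully open).
Only numpy, scipy, OpenCV 4.12 (cv2) and the standard library are available. Lean on these libraries where they do the work, as an engineer would, in place of code of your own. Each camera call takes 0.05 s, during which the arm holds its last target.

TASK

On the bench, turn the dial of the grey dial box until its index line lines up with the target line, the one long line on the scale ring, which has the small rider block on its outer end: push the dial's upright rib round with the fingertips, without pinching it. Then, with the dial set, press the button on the small trigger box fully down with a fingertip to take the reading, and let it come back up. Lift or carry nothing, do not turn the scale ring, and leave the trigger box and everything else on the bench in place.

Things in the scene. Friction and masses are not known exactly. Their poses are not given: they have to be found in the camera images.
- dial (a joint): angle of the round black dial (126 mm across, 12 mm thick, flat on top of the grey dial box, vertical axis), rad, growing anticlockwise seen from above; 0 when the index line points along the box's +x. It has stops at -2.2 and 2.2, turns with light friction (about 2 N at the rib) and stays where it is left. Never lifts off
- dial_center (a point): centre of the dial on its axis, on its top face, 85.5 mm above the bench; the small hub cap there stands 4 mm higher
- index_line (a point): outer end of the dial's index line (one white line 4 mm wide from near the hub to the rim) at the rim, 63.5 mm from the dial's axis, at the height of the dial's top face
- target_line (a point): inner end of the target line on the white scale ring round the dial (182 mm across, top 73 mm above the bench, clamped: not to be turned), 63.5 mm from the dial's axis: it meets index_line in plan when lined up. The target is the one long line (19 x 4 mm; the others are short and thin), with a dark rider block (8 x 12 x 6 mm high) on its outer end. It starts 0.7 to 2.3 rad anticlockwise of the index
- rib (a point): middle of the upright aluminium finger rib on the dial, half-way up. The rib is a straight bar 28 mm long (radially, from 29 to 57 mm from the dial's axis), 12 mm thick and 20 mm high above the dial's face (top 105.5 mm above the bench), on the opposite side of the axis from the index line. Its flat sides are pushed sideways (the clockwise side, seen from above, to turn the dial anticlockwise); pressing on both flat sides at once counts as pinching
- dialbox: the grey dial box, fixed to the bench: 224 x 204 mm, 70 mm high, dial in the middle of its top; two brass posts 16 mm high stand on the top's +x corners. Origin under its centre; +x is the side of the posts
- trigger: the trigger box: loose grey box 100 x 75 mm, 44 mm high, about 0.6 kg, with one push button in the middle of its top; origin under its centre
- key_top (a point): centre of the button's top face (button 32 mm across, in a round aluminium housing 48 mm across and 12 mm high on the box; the top face stands 66 mm above the bench, 10 mm above the housing)
- key (a joint): how far the button is pressed, m: 0 out, 0.006 fully down; springs back; starts to move at 1.5 N, fully down at 5 N
- coil_big: bystander: wound coil bobbin, 92 mm across, 62 mm high, beyond the dial box; origin under its centre
- coil_small: bystander: small copper coil bobbin, 52 mm across, 36 mm high, near the trigger box; origin under its centre
- film_cap: bystander: block capacitor 45 x 24 x 32 mm high, near the trigger box; origin under its centre
- heatsink: bystander: finned heat sink 80 x 70 x 38 mm high, to the robot's left; origin under its centre
- driver: bystander: screwdriver lying at the far left; origin within its length, at its underside
- adapter: bystander: small turned metal adapter, 21 mm across, 22 mm high, to the robot's right; origin under its centre
- jar: bystander: jar 54 mm across, 60 mm high, at the far right; origin under its centre
There are look-alikes about, which are no part of the job. Several things look just like the trigger: the one meant starts farthest to the robot's right.

How it is judged:
By the outcome, as a careful person would: the job done as asked, in the order asked, and still so for the second after the job is handed in, with the robot touching nothing.
It also fails if it takes over 54 s, if anything falls off the work surface, if the arm or the gripper's body presses on something with over 40 N, if the wrist force passes 120 N, or if a joint passes its speed limit or range.

## Working session

There is one attempt and no reset: what is moved stays moved. The work goes in short steps, Python scripts to look and compute and a tool call to move; the robot and the scene stay as the last step left them, time stands still between calls to the robot, and variables do not carry over. Pictures are saved under pics/ and viewed, and the job is handed in when it is done.

Besides the shell and the picture viewer there is one more tool, called after "Request:" as name(argument=value, ...) on one line, values as JSON. step_arm: Moves the arm, as the interface text tells. Its arguments: {"type":"object","properties":{"deltas":{"type":"array"}},"required":["deltas"]}

```bash
mkdir -p pics; ls; python3 - <<'E'
from workcell import arm
import cv2,numpy as np,pickle
print(arm.observe())
d={}
for n in("scene","top","wrist"):
    p=arm.capture(n); d[n]=p
    cv2.imwrite(f"pics/a_{n}.png",cv2.resize(p["img"][:,:,::-1],(800,600),interpolation=cv2.INTER_CUBIC))
    print(n,p["fx"],p["cx"],p["cy"],np.round(p["R"],3).tolist(),np.round(p["t"],1).tolist())
pickle.dump(d,open("a.pkl","wb"))
E
```

```text
pics
{'time_s': 0.0, 'joint_pos': array([-1.2669646 ,  0.46838623, -0.01159911,  1.60360219,  0.00601696,
        1.07137994, -0.05633749]), 'joint_velocities': array([-4.58699610e-04,  4.20830500e-05, -6.41440590e-04, -5.66186222e-04,
       -1.05364779e-04, -1.14212134e-03, -2.84979483e-04]), 'effort': array([ 3.89354518e-04, -5.20567811e+01, -1.24067848e-02, -2.43754613e+01,
       -5.66807832e-02,  1.70778780e-02,  1.60585300e-04]), 'tcp_pos': array([220.86738122, 610.88208933, 301.74320493]), 'ee_rot': array([-1.35472681, -0.94899524,  0.95121372]), 'force': array([-0.60019293,  0.30448806,  0.35120026]), 'torque': array([ 0.02297746,  0.01090554, -0.02285546]), 'gripper_width': 1.0013816295327675}
scene 411.4450380810356 257.57244518872886 193.51375853437784 [[0.743, 0.67, -0.011], [0.396, -0.453, -0.799], [-0.54, 0.589, -0.602]] [-405.1, -146.2, 1583.3]
top 400.7680197049814 247.5507494469973 187.66783440583234 [[0.018, -1.0, 0.009], [-0.99, -0.019, -0.14], [0.14, -0.006, -0.99]] [-30.9, 559.0, 1267.9]
wrist 274.4584807410277 253.11206848725215 195.83060476447554 [[0.34, 0.94, -0.001], [0.91, -0.329, 0.252], [0.237, -0.087, -0.968]] [-649.5, -29.8, 390.4]
```

View pics/a_scene.png

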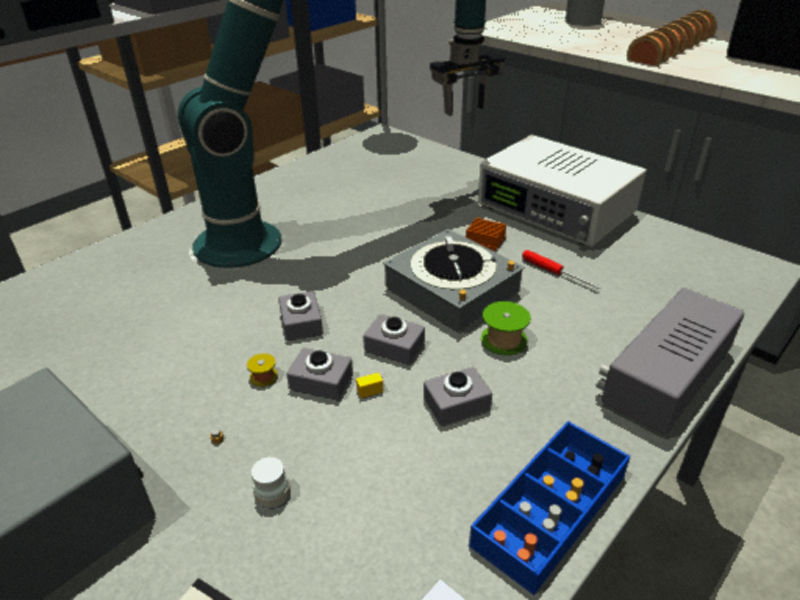

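View pics/a_top.png

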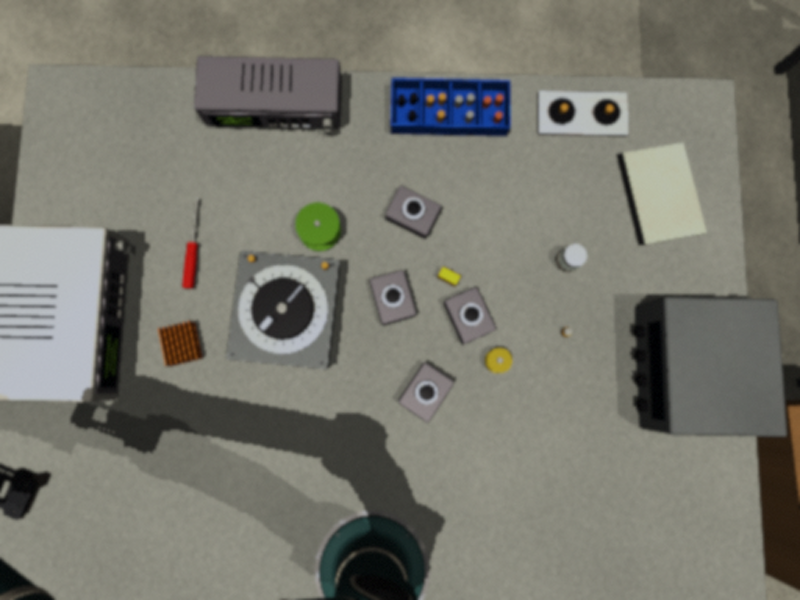

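View pics/a_wrist.png

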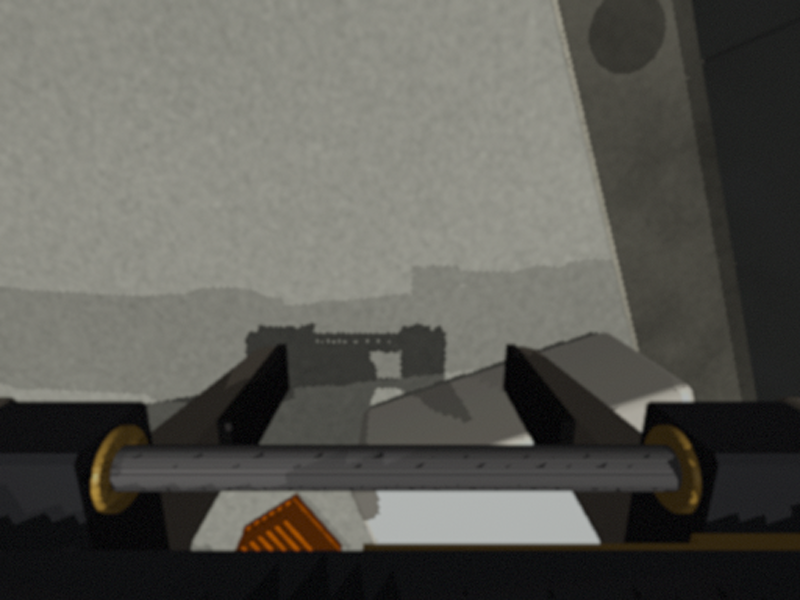

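```bash
python3 - <<'E'
from scipy.spatial.transform import Rotation as R
import numpy as np
print(R.from_rotvec([-1.35472681, -0.94899524,  0.95121372]).as_matrix().round(3))
E
```

```text
[[ 0.34  -0.    -0.94 ]
 [ 0.94  -0.002  0.34 ]
 [-0.002 -1.    -0.   ]]
```

```bash
python3 - <<'E'
import cv2,numpy as np,pickle
d=pickle.load(open("a.pkl","rb"))
a=d["top"]["img"][155:245,135:225,::-1]
b=d["scene"]["img"][140:215,240:340,::-1]
cv2.imwrite("pics/b1.png",np.hstack([cv2.resize(a,(400,400),interpolation=cv2.INTER_CUBIC),cv2.resize(b,(400,400),interpolation=cv2.INTER_CUBIC)]))
E
```

```text
(no output)
```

View pics/b1.png

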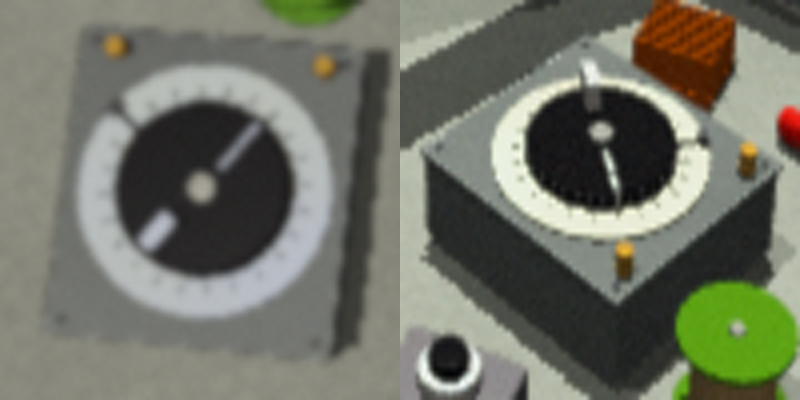

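```bash
cat > h.py <<'E'
import numpy as np
def ray(p,u,v,z):
    R,t=np.array(p["R"]),np.array(p["t"]); c=-R.T@t
    d=R.T@np.array([(u-p["cx"])/p["fx"],(v-p["cy"])/p["fy"],1])
    return c+d*(z-c[2])/d[2]
def proj(p,X):
    q=np.array(p["R"])@np.asarray(X,float)+np.array(p["t"]); return np.array([p["fx"]*q[0]/q[2]+p["cx"],p["fy"]*q[1]/q[2]+p["cy"]])
E
python3 - <<'E'
import cv2,numpy as np,pickle
from h import *
d=pickle.load(open("a.pkl","rb")); p=d["top"]
f=lambda x,y:(x/4.444+135-.5,y/4.444+155-.5)
C=ray(p,*f(201,187),89.5);print("hub",C)
I=ray(p,*f(260,124),85.5);print("idx",I,np.hypot(*(I-C)[:2]))
B=ray(p,*f(157,231),105.5);print("rib top",B,np.hypot(*(B-C)[:2]))
T=ray(p,*f(124,112),75);print("tgt",T,np.hypot(*(T-C)[:2]))
a=lambda P:np.arctan2(*(P-C)[1::-1])
print(a(I),a(B)+np.pi,a(T))
P1=ray(p,*f(115,46),86);P2=ray(p,*f(324,66),86);print("posts",P1,P2)
g=lambda x,y:(x*.64-.5,y*.64-.5)
for n,q,z in [("trig",(472,314),66),("cs",(499,356),36),("film",(449,275),32),("coilbig",(318,223),62),("t2",(393,295),66),("t3",(428,391),66),("adapter",(567,331),22)]:print(n,ray(p,*g(*q),z).round(1))
for n in["trigger","key_top","rib","index_line","target_line"]:
    pass
E
```

```text
hub [520.26922752 190.93253148  89.5       ]
idx [566.417068   151.72895131  85.5       ] 60.55199318565299
rib top [487.2704138  217.39432247 105.5       ] 42.29832253855158
tgt [574.8121024  250.45299031  75.        ] 80.73171755021514
-0.7042161734351429 5.607286122255578 0.8290092671110197
posts [620.5047874  256.81189777  86.        ] [608.949212   107.72868984  86.        ]
trig [ 517.9 -193.1   66. ]
cs [ 435.  -253.2   36. ]
film [ 603.5 -149.5   32. ]
coilbig [702.8 127.1  62. ]
t2 [553.9 -31.5  66. ]
t3 [ 361.2 -104.8   66. ]
adapter [ 490.6 -399.4   22. ]
```

```bash
cat >> h.py <<'E'
from scipy.spatial.transform import Rotation as Rot
def pose(o):
    M=Rot.from_rotvec(o["ee_rot"]).as_matrix(); return np.r_[o["tcp_pos"],np.arctan2(M[1,0],M[0,0])],M
def plan(s,g,grip=255,step=38,rs=.12,n=None,nd=3,order=None):
    """s,g: x,y,z(mm),yaw. prints rows"""
    s=np.array(s,float);g=np.array(g,float)
    dy=(g[3]-s[3]+np.pi)%(2*np.pi)-np.pi
    if n is None:n=int(np.ceil(max(np.linalg.norm(g[:3]-s[:3])/step,abs(dy)/rs,1)))
    p=s.copy();out=[]
    for i in range(n):
        w=s[:3]+(g[:3]-s[:3])*(i+1)/n-p[:3]; yw=s[3]+dy*(i+1)/n
        c,si=np.cos(p[3]),np.sin(p[3])
        t=np.round(np.array([c*w[0]+si*w[1],-w[2],-si*w[0]+c*w[1]])/1000,nd)
        r=round(p[3]-yw,3 if nd>3 else 2)
        out.append([*map(float,t),float(r),grip])
        tm=t*1000
        p[:3]+=[c*tm[0]-si*tm[2],si*tm[0]+c*tm[2],-tm[1]];p[3]-=r
    for k in range(0,n,8):print(str([round(v,4) for r in out[k:k+8] for v in r]))
    print(n,"end",p.round(3)); return p
E
python3 - <<'E'
from workcell import arm
from h import *
p,M=pose(arm.observe());print(p)
plan([221,611,302.7,p[3]],[462,122,290,-.7])
E
```

```text
[220.8918409  610.97888464 301.94529811   1.22390167]
[-0.022, 0.001, -0.023, 0.11, 255, -0.02, 0.0, -0.026, 0.12, 255, -0.016, 0.001, -0.027, 0.11, 255, -0.013, 0.001, -0.029, 0.11, 255, -0.01, 0.001, -0.031, 0.12, 255, -0.007, 0.0, -0.031, 0.11, 255, -0.002, 0.001, -0.032, 0.11, 255, 0.0, 0.001, -0.032, 0.12, 255]
[0.005, 0.001, -0.032, 0.11, 255, 0.008, 0.0, -0.031, 0.11, 255, 0.012, 0.001, -0.03, 0.11, 255, 0.014, 0.001, -0.029, 0.12, 255, 0.018, 0.001, -0.026, 0.11, 255, 0.021, 0.0, -0.025, 0.11, 255, 0.023, 0.001, -0.022, 0.12, 255, 0.026, 0.001, -0.019, 0.11, 255]
[0.028, 0.001, -0.016, 0.11, 255]
17 end [462.247 121.601 289.7    -0.696]
```

Request:
step_arm(deltas=[-0.022,0.001,-0.023,0.11,255,-0.02,0.0,-0.026,0.12,255,-0.016,0.001,-0.027,0.11,255,-0.013,0.001,-0.029,0.11,255,-0.01,0.001,-0.031,0.12,255,-0.007,0.0,-0.031,0.11,255,-0.002,0.001,-0.032,0.11,255,0.0,0.001,-0.032,0.12,255])

```text
time_s: 0.82
tcp_pos: [334.3, 379.8, 296.6]
ee_rot: [-1.557, -0.242, 0.242]
force: [1.2, 0.9, 0.2]
gripper_width: 0.438
```

Request:
step_arm(deltas=[0.005,0.001,-0.032,0.11,255,0.008,0.0,-0.031,0.11,255,0.012,0.001,-0.03,0.11,255,0.014,0.001,-0.029,0.12,255,0.018,0.001,-0.026,0.11,255,0.021,0.0,-0.025,0.11,255,0.023,0.001,-0.022,0.12,255,0.026,0.001,-0.019,0.11,255])

```text
time_s: 1.48
tcp_pos: [448.0, 149.2, 290.7]
ee_rot: [-1.52, 0.464, -0.463]
force: [0.1, 0.5, 0.2]
gripper_width: 0.007
```

Request:
step_arm(deltas=[0.028,0.001,-0.016,0.11,255,0,0,0,0,255,0,0,0,0,255,0,0,0,0,255])

```text
time_s: 1.82
tcp_pos: [461.8, 122.5, 289.5]
ee_rot: [-1.502, 0.544, -0.543]
force: [-0.3, 0.3, 0.7]
gripper_width: 0.004
```

```bash
python3 - <<'E'
from workcell import arm
from h import *
import cv2,pickle
o=arm.observe();print(pose(o)[0],o["force"],o["gripper_width"],o["time_s"],o["joint_pos"])
d={}
for n in("wrist","top"):
    p=d[n]=arm.capture(n)
    cv2.imwrite(f"pics/c_{n}.png",cv2.resize(p["img"][:,:,::-1],(800,600),interpolation=cv2.INTER_CUBIC))
pickle.dump(d,open("c.pkl","wb"))
E
```

```text
[461.84978165 122.46405602 289.49412503  -0.69469923] [-0.28015088  0.34107941  0.71510935] 0.0037839772521156044 1.8167 [-0.81631036  0.19838556  0.55399676  2.05460267 -0.13093542  0.92237118
 -0.88641324]
```

View pics/c_wrist.png

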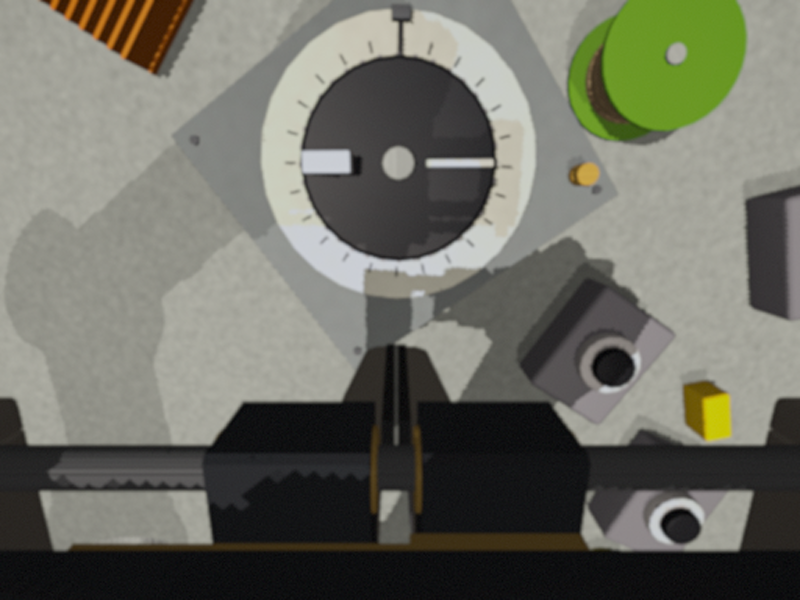

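```bash
cat >> h.py <<'E'
def dial(p,hub,idx0,idx1,rib,t0,t1):
    # pixel coords in 800x600 view
    g=lambda q:(q[0]*.64-.5+.0+.0 ,q[1]*.64-.5)
    g=lambda q:((q[0]+.5)*.64-.5,(q[1]+.5)*.64-.5)
    C=ray(p,*g(hub),89.5);I0=ray(p,*g(idx0),85.5);I1=ray(p,*g(idx1),85.5);T0=ray(p,*g(t0),73);T1=ray(p,*g(t1),73)
    B=ray(p,*g(rib),105.5)
    an=lambda P,Q=None:np.arctan2(*(P-(C if Q is None else Q))[1::-1])
    print("C",C.round(1),"I",I1.round(1),"T",T0.round(1),"rib",B.round(1),"radii",[round(float(np.hypot(*(P-C)[:2])),1) for P in(I0,I1,T0,T1,B)])
    print("idx ang",an(I0),an(I1),an(I1,I0),"rib+pi",an(B)-np.pi,"tgt",an(T0),an(T1),an(T1,T0))
    return C
E
python3 - <<'E'
import pickle
from h import *
d=pickle.load(open("c.pkl","rb"))
dial(d["wrist"],(398,163),(427,163),(494,163),(326.5,162),(401,55),(402,22))
E
python3 - <<'E'
import pickle,cv2
d=pickle.load(open("c.pkl","rb"))
a=d["wrist"]["img"][0:190,150:360,::-1]
cv2.imwrite("pics/c2.png",cv2.resize(a,(660,597),interpolation=cv2.INTER_CUBIC))
E
```

```text
C [521.5 190.5  89.5] I [568.6 151.7  85.5] T [564.8 239.5  73. ] rib [488.7 217.2 105.5] radii [18.4, 61.0, 65.3, 83.5, 42.3]
idx ang -0.680198691388536 -0.6904650612148591 -0.694913895896645 rib+pi -0.6825276676938135 tgt 0.8473246296306318 0.8468599267334416 0.8451908108004527
```

View pics/c2.png

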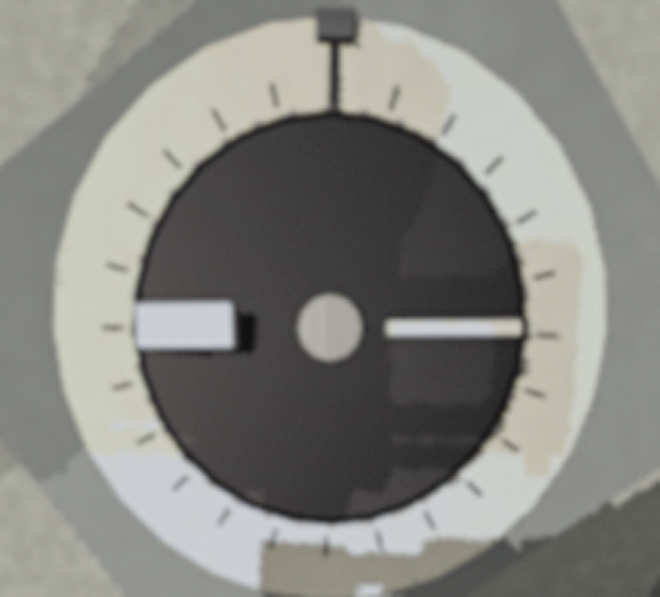

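```bash
python3 - <<'E'
from h import *
e=plan([462.2,121.6,289.7,-.696],[505.6,239.5,240,-.69])
e=plan(e,[505.6,239.5,180,-.69],step=30)
E
```

```text
[-0.011, 0.012, 0.03, -0.0, 255, -0.01, 0.013, 0.029, -0.0, 255, -0.011, 0.012, 0.03, -0.0, 255, -0.01, 0.013, 0.029, -0.01, 255]
4 end [505.625 239.083 239.7    -0.686]
[-0.0, 0.03, 0.0, 0.0, 255, -0.0, 0.03, 0.0, 0.0, 255]
2 end [505.625 239.083 179.7    -0.686]
```

Request:
step_arm(deltas=[-0.011,0.012,0.03,0,255,-0.01,0.013,0.029,0,255,-0.011,0.012,0.03,0,255,-0.01,0.013,0.029,-0.01,255,0,0.03,0,0,255,0,0.03,0,0,255,0,0,0,0,255,0,0,0,0,255])

```text
time_s: 2.58
tcp_pos: [504.5, 240.2, 178.7]
ee_rot: [-1.506, 0.537, -0.534]
force: [0.5, -0.9, 0.1]
gripper_width: 0.007
```

```bash
python3 - <<'E'
from workcell import arm
from h import *
import cv2
o=arm.observe();print(pose(o)[0],o["force"],o["time_s"])
for n in("wrist","scene"):
    p=arm.capture(n)
    cv2.imwrite(f"pics/d_{n}.png",cv2.resize(p["img"][:,:,::-1],(800,600),interpolation=cv2.INTER_CUBIC))
# arc plan: first to contact, then to yaw 0.72
C=np.array([521,190.5])
def tp(phi,off,z):
    x=np.array([np.cos(phi),np.sin(phi)]);zz=np.array([-x[1],x[0]]);return [*(C-43*x+off*zz),z,phi]
s=[505.6,239.1,179.7,-.686]
s=plan(s,tp(-.686,17,179.7),n=2)
for ph in np.arange(-.6,.75,.08):
    s=plan(s,tp(ph,16,179.7),n=1,nd=4)
E
```

```text
[504.54403897 240.19230873 178.66761405  -0.68378238] [ 0.53698427 -0.89957006  0.10806953] 2.5833
[-0.0, -0.0, -0.005, 0.0, 255, -0.0, -0.0, -0.006, 0.0, 255]
2 end [498.632 230.588 179.7    -0.686]
[-0.0015, -0.0, -0.0046, -0.086, 255]
1 end [494.558 227.979 179.7    -0.6  ]
[-0.0012, -0.0, -0.0035, -0.08, 255]
1 end [491.591 225.768 179.7    -0.52 ]
[-0.0011, -0.0, -0.0035, -0.08, 255]
1 end [ 4.88897e+02  2.23277e+02  1.79700e+02 -4.40000e-01]
[-0.0011, -0.0, -0.0035, -0.08, 255]
1 end [ 4.86411e+02  2.20579e+02  1.79700e+02 -3.60000e-01]
[-0.0012, -0.0, -0.0035, -0.08, 255]
1 end [ 4.84055e+02  2.17726e+02  1.79700e+02 -2.80000e-01]
[-0.0011, -0.0, -0.0034, -0.08, 255]
1 end [ 4.82058e+02  2.14763e+02  1.79700e+02 -2.00000e-01]
[-0.0012, -0.0, -0.0035, -0.08, 255]
1 end [ 4.80187e+02  2.11571e+02  1.79700e+02 -1.20000e-01]
[-0.0011, -0.0, -0.0035, -0.08, 255]
1 end [ 4.78676e+02  2.08228e+02  1.79700e+02 -4.00000e-02]
[-0.0011, -0.0, -0.0035, -0.08, 255]
1 end [4.77437e+02 2.04774e+02 1.79700e+02 4.00000e-02]
[-0.0012, -0.0, -0.0035, -0.08, 255]
1 end [4.76378e+02 2.01229e+02 1.79700e+02 1.20000e-01]
[-0.0011, -0.0, -0.0035, -0.08, 255]
1 end [4.75705e+02 1.97623e+02 1.79700e+02 2.00000e-01]
[-0.0012, -0.0, -0.0035, -0.08, 255]
1 end [4.75224e+02 1.93954e+02 1.79700e+02 2.80000e-01]
[-0.0011, -0.0, -0.0035, -0.08, 255]
1 end [4.75134e+02 1.90286e+02 1.79700e+02 3.60000e-01]
[-0.0011, -0.0, -0.0034, -0.08, 255]
1 end [4.75302e+02 1.86717e+02 1.79700e+02 4.40000e-01]
[-0.0012, -0.0, -0.0035, -0.08, 255]
1 end [475.707 183.039 179.7     0.52 ]
[-0.0011, -0.0, -0.0035, -0.08, 255]
1 end [476.492 179.455 179.7     0.6  ]
[-0.0012, -0.0, -0.0035, -0.08, 255]
1 end [477.478 175.889 179.7     0.68 ]
```

View pics/d_wrist.png

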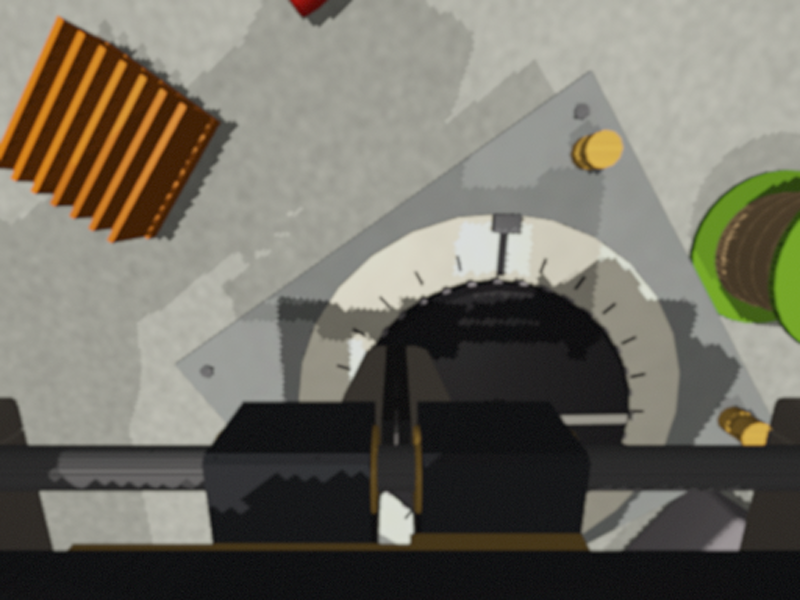

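View pics/d_scene.png

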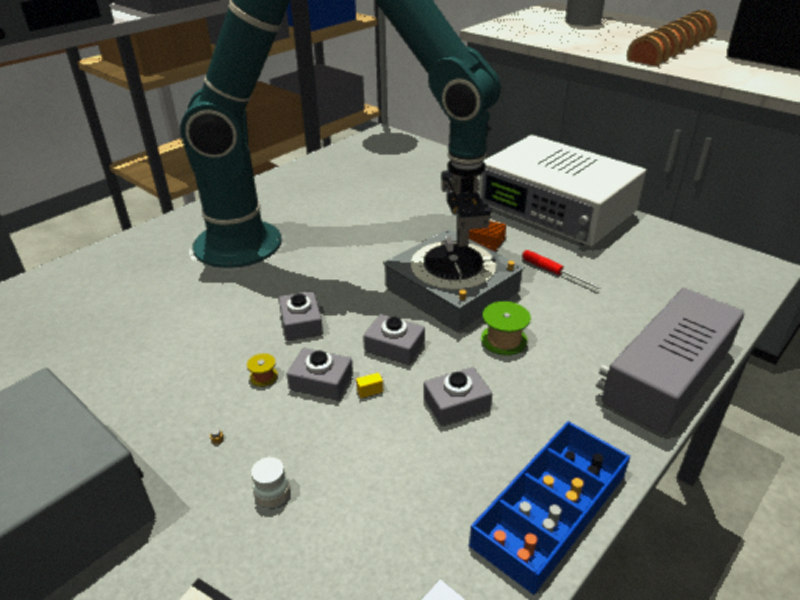

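Request:
step_arm(deltas=[0,-0.002,-0.005,0,255,0,0,-0.006,0,255,-0.0015,0,-0.0046,-0.086,255,-0.0012,0,-0.0035,-0.08,255,-0.0011,0,-0.0035,-0.08,255,-0.0011,0,-0.0035,-0.08,255,-0.0012,0,-0.0035,-0.08,255,-0.0011,0,-0.0034,-0.08,255])

```text
time_s: 3.35
tcp_pos: [482.4, 215.3, 183.0]
ee_rot: [-1.563, 0.152, -0.156]
force: [0.9, 2.2, -1.2]
gripper_width: 0.006
```

```bash
python3 - <<'E'
from workcell import arm
from h import *
import cv2
o=arm.observe();print(pose(o)[0],o["force"],o["time_s"])
for n in("wrist",):
    p=arm.capture(n)
    cv2.imwrite(f"pics/e_{n}.png",cv2.resize(p["img"][:,:,::-1],(800,600),interpolation=cv2.INTER_CUBIC))
E
```

```text
[ 4.82437811e+02  2.15335838e+02  1.83020922e+02 -1.96122646e-01] [ 0.91441296  2.15654795 -1.17855608] 3.35
```

View pics/e_wrist.png

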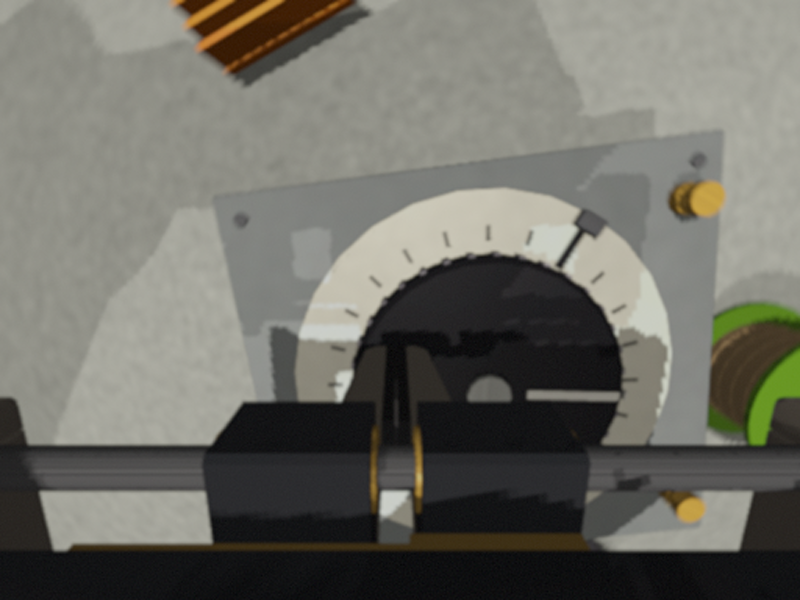

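Request:
step_arm(deltas=[-0.0012,0.001,-0.0035,-0.08,255,-0.0011,0,-0.0035,-0.08,255,-0.0011,0,-0.0035,-0.08,255,-0.0012,0,-0.0035,-0.08,255,-0.0011,0,-0.0035,-0.08,255,-0.0012,0,-0.0035,-0.08,255,-0.0011,0,-0.0035,-0.08,255,-0.0011,0,-0.0034,-0.08,255])

```text
time_s: 4.07
tcp_pos: [475.3, 187.4, 181.9]
ee_rot: [-1.541, -0.348, 0.345]
force: [0.4, 2.4, 2.4]
gripper_width: 0.003
```

Request:
step_arm(deltas=[-0.0012,0,-0.0035,-0.08,255,-0.0011,0,-0.0035,-0.08,255,-0.0012,0,-0.0035,-0.08,255,0,0,0,0,255,0,0,0,0,255])

```text
time_s: 4.48
tcp_pos: [477.6, 175.7, 181.3]
ee_rot: [-1.505, -0.53, 0.528]
force: [-0.5, 1.3, -0.6]
gripper_width: 0.006
```

```bash
python3 - <<'E'
from workcell import arm
from h import *
import cv2
o=arm.observe();print(pose(o)[0],o["force"],o["time_s"],o["joint_pos"])
for n in("wrist",):
    p=arm.capture(n)
    cv2.imwrite(f"pics/f_{n}.png",cv2.resize(p["img"][:,:,::-1],(800,600),interpolation=cv2.INTER_CUBIC))
E
```

```text
[477.5565061  175.65972993 181.28741801   0.67588716] [-0.47287974  1.31623056 -0.58498212] 4.4833 [-0.51888976  0.40122349  0.12139986  2.04776252 -0.07367059  0.69587516
  0.32538951]
```

View pics/f_wrist.png

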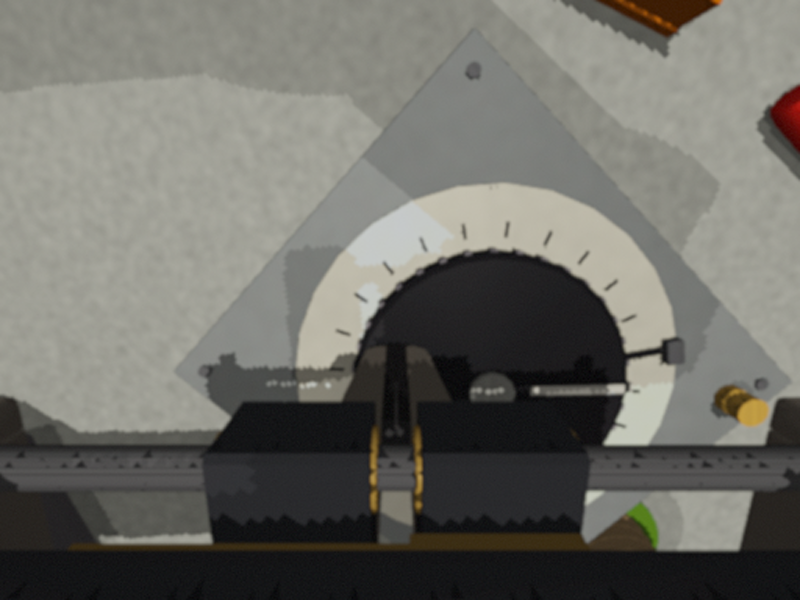

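```bash
cat > an.py <<'E'
import sys,cv2,pickle
from workcell import arm
from h import *
p=arm.capture("wrist");pickle.dump(p,open(sys.argv[1]+".pkl","wb"))
x0,x1,y0,y1=map(int,sys.argv[2:6])
cv2.imwrite(f"pics/{sys.argv[1]}.png",cv2.resize(p["img"][y0:y1,x0:x1,::-1],None,fx=6,fy=6,interpolation=cv2.INTER_CUBIC))
E
python3 an.py g 320 450 195 270
```

```text
(no output)
```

View pics/g.png

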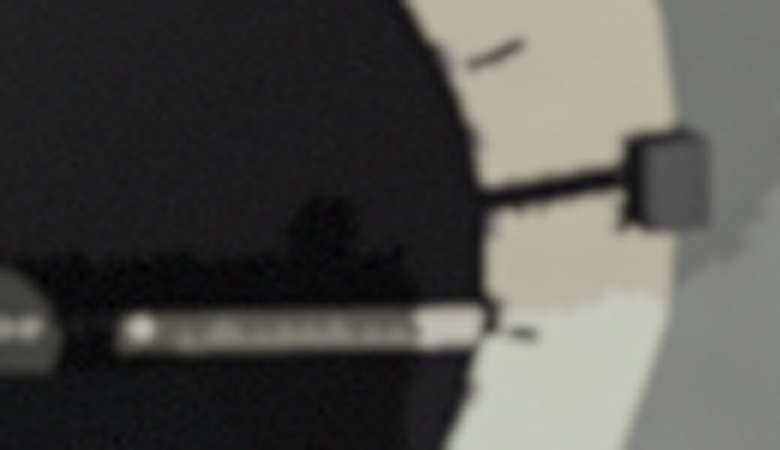

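```bash
python3 - <<'E'
import pickle
from h import *
p=pickle.load(open("g.pkl","rb"))
f=lambda x,y:((x+.5)/6-.5+320,(y+.5)/6-.5+195)
I0=ray(p,*f(122,335),85.5);I1=ray(p,*f(486,325),85.5);T0=ray(p,*f(490,199),73);T1=ray(p,*f(622,180),73)
an=lambda a,b:np.arctan2(b[1]-a[1],b[0]-a[0])
print(I0,I1,T0,T1,an(I0,I1),an(T0,T1))
# fit: projection compare lines with C
for C in([521,190.5,0],[520.5,190.5,0],[521.5,190.5,0]):
    print(an(C,I0),an(C,I1),an(C,T0),an(C,T1))
E
```

```text
[536.42914544 201.82912028  85.5       ] [569.00108602 229.59143511  85.5       ] [566.44941288 241.58617394  73.        ] [577.30300519 253.48457992  73.        ] 0.7058500444610173 0.8312877658925417
0.633356052477356 0.6834518283024675 0.843722437695646 0.8413520189342683
0.6182162683757918 0.678383283730242 0.8382856761839771 0.8369568975607629
0.6491469670780912 0.688584258328752 0.8492123063346182 0.8457819493677361
```

Request:
step_arm(deltas=[-0.0008,0,-0.0026,-0.06,255,-0.0008,0,-0.0026,-0.06,255,0,0,0,0,255,0,0,0.012,0,255,0,-0.03,0,0,255,0,-0.035,0,0,255,0.025,-0.03,-0.025,0,255,0.018,-0.015,-0.03,0,255])

```text
time_s: 5.25
tcp_pos: [536.6, 175.2, 291.4]
ee_rot: [-1.477, -0.631, 0.623]
force: [1.3, 0.9, 0.2]
gripper_width: -0.0
```

Request:
step_arm(deltas=[0,0,-0.035,0,255,0,0,-0.03,0,255,0,0,0,0,255,0,0,0,0,255])

```text
time_s: 5.58
tcp_pos: [583.7, 125.7, 287.1]
ee_rot: [-1.481, -0.621, 0.622]
force: [-0.8, 0.5, 0.0]
gripper_width: 0.005
```

```bash
cat > look.py <<'E'
import sys,cv2,pickle
from workcell import arm
from h import *
o=arm.observe();print(pose(o)[0],o["force"],o["time_s"])
p=arm.capture("wrist");pickle.dump(p,open(sys.argv[1]+".pkl","wb"))
cv2.imwrite(f"pics/{sys.argv[1]}.png",cv2.resize(p["img"][:,:,::-1],(800,600),interpolation=cv2.INTER_CUBIC))
E
python3 look.py k
```

```text
[583.73228334 125.74932948 287.1347528    0.79509886] [-0.80727572  0.45998099  0.02992171] 5.5833
```

View pics/k.png

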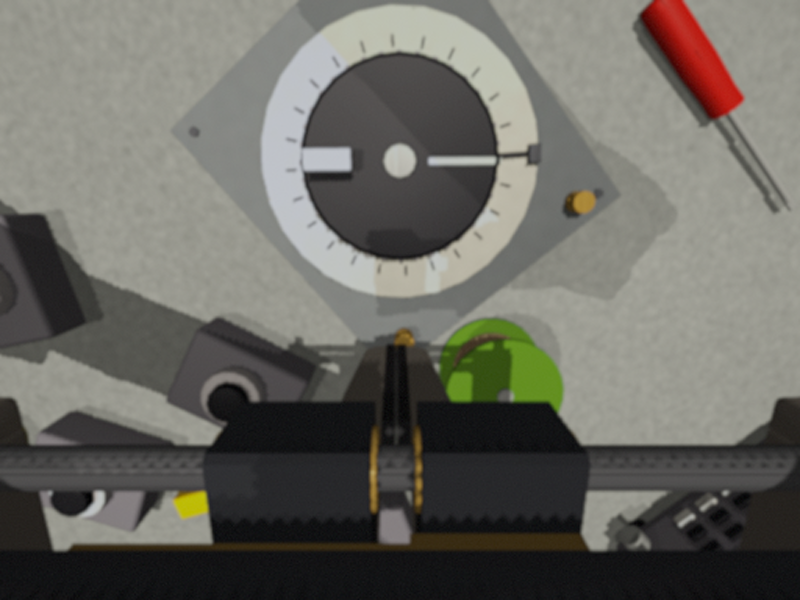

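```bash
python3 - <<'E'
import pickle,cv2
p=pickle.load(open("k.pkl","rb"))
cv2.imwrite("pics/k2.png",cv2.resize(p["img"][80:125,235:350,::-1],None,fx=6.9,fy=6.9,interpolation=cv2.INTER_CUBIC))
E
```

```text
(no output)
```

View pics/k2.png

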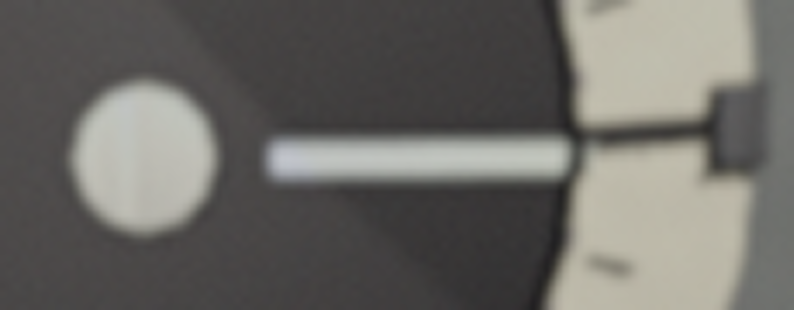

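```bash
cat > fit.py <<'E'
import pickle,sys,cv2
from h import *
def line(p,c0,c1,r0,r1,sign,z):
    """columns c0..c1, rows r0..r1; centroid of bright(+1)/dark(-1) per column -> world points"""
    g=cv2.cvtColor(p["img"],cv2.COLOR_RGB2GRAY).astype(float)*sign
    pts=[]
    for c in range(c0,c1+1):
        w=g[r0:r1+1,c]; w=np.clip(w-(np.median(w)+.35*(w.max()-np.median(w))),0,None)
        r=(w*np.arange(r0,r1+1)).sum()/w.sum(); pts.append(ray(p,c,r,z)[:2])
    pts=np.array(pts); m=pts.mean(0); u,s,vt=np.linalg.svd(pts-m); d=vt[0]
    if d@(pts[-1]-pts[0])<0:d=-d
    return m,d,pts
def circ(p,z,thr,ctr,rad):
    pass
def an(d):return np.arctan2(d[1],d[0])
E
python3 - <<'E'
from fit import *
p=pickle.load(open("k.pkl","rb"))
mi,di,pi=line(p,276,315,98,107,1,85.5)
mt,dt,pt=line(p,321,336,95,103,-1,73)
print("idx",mi,an(di),"tgt",mt,an(dt))
g=cv2.cvtColor(p["img"],cv2.COLOR_RGB2GRAY)
sub=g[85:120,240:272];ys,xs=np.where(sub>130);C=ray(p,xs.mean()+240,ys.mean()+85,89.5)[:2];print("hub",C,len(xs))
for Cc in(C,[521,190.5],[521.2,190.2]):
    e=lambda q:q-np.array(Cc)
    print(Cc,an(e(mi)),an(e(pi[-1])),an(e(mt)),an(e(pt[0])),an(e(pt[-1])))
# line intersection = centre
A=np.c_[di,-dt];k=np.linalg.solve(A,mt-mi);print("X",mi+di*k[0])
E
```

```text
idx [548.72549208 219.26596309] 0.8007123683232982 tgt [570.37594538 247.66332226] 0.8591942302075743
hub [521.21418612 191.0602057 ] 343
[521.21418612 191.0602057 ] 0.7978614096067712 0.7989389063414328 0.8556399604920524 0.8576849090789621 0.857105009259316
[521, 190.5] 0.8038142827447466 0.8029524363153481 0.8583623645730891 0.8606972421343139 0.859567199493354
[521.2, 190.2] 0.8126123548143619 0.8089040603646781 0.8629563971522543 0.865805052559796 0.8637379499440342
X [523.13310577 192.87746868]
```

Request:
step_arm(deltas=[0,0,0.035,0,255,0,0,0.035,0,255,-0.02,0.01,0.03,0,255,-0.023,0.02,0.02,0,255,0,0.035,0,0,255,0,0.03,0,0,255,0,0.015,0,0,255,0,0,0,0,255])

```text
time_s: 6.3
tcp_pos: [464.6, 180.7, 175.4]
ee_rot: [-1.478, -0.623, 0.631]
force: [-0.2, 0.3, 0.0]
gripper_width: 0.005
```

```bash
python3 look.py m; python3 - <<'E'
from h import *
C=np.array([521.2,190.8]);phi=.806
x=np.array([np.cos(phi),np.sin(phi)]);zz=np.array([-x[1],x[0]]);print(C-43*x+28*zz)
E
```

```text
[464.60517478 180.73989915 175.42125286   0.80208228] [-0.1940981   0.32694889  0.02482441] 6.3
[471.22457248 179.16141569]
```

View pics/m.png

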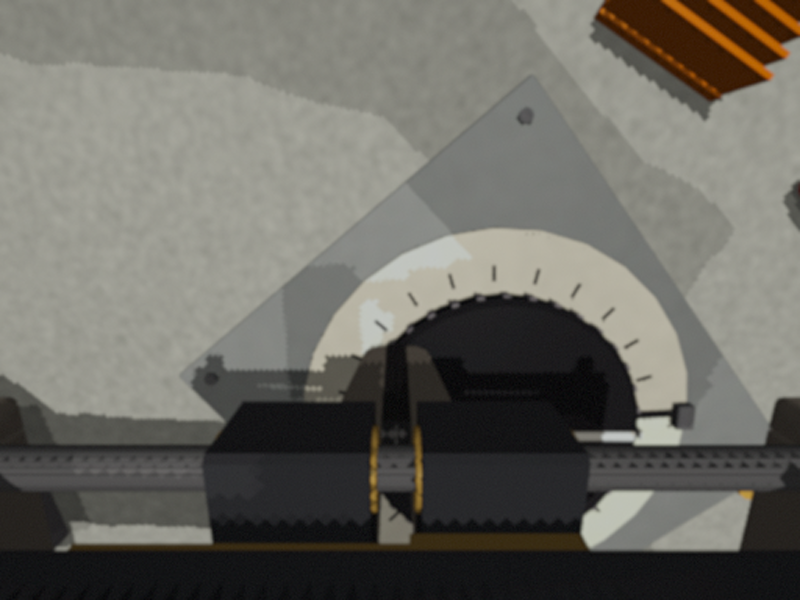

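```bash
python3 - <<'E'
from h import *
C=np.array([521.2,190.8])
def tp(phi,off,z):
    x=np.array([np.cos(phi),np.sin(phi)]);zz=np.array([-x[1],x[0]]);return [*(C-43*x+off*zz),z,phi]
s=[464.6,180.7,175.4,.802]
s=plan(s,tp(.807,24,181),n=2,nd=4)
s=plan(s,tp(.807,16.5,181),n=2,nd=4)
s=plan(s,tp(.857,16,181),n=3,nd=4)
E
```

```text
[0.0017, -0.0028, -0.0049, -0.002, 255, 0.0018, -0.0028, -0.005, -0.003, 255]
2 end [474.153 176.342 181.      0.807]
[-0.0, 0.0, -0.0037, 0.0, 255, -0.0, 0.0, -0.0038, 0.0, 255]
2 end [479.57  171.155 181.      0.807]
[-0.0003, -0.0, -0.0009, -0.017, 255, -0.0002, 0.0, -0.0009, -0.016, 255, -0.0003, 0.0, -0.0008, -0.017, 255]
3 end [480.933 168.8   181.      0.857]
```

Request:
step_arm(deltas=[0.0017,-0.0028,-0.005,-0.002,255,0.0018,-0.0028,-0.005,-0.003,255,0,0,-0.0037,0,255,0,0,-0.0038,0,255,-0.0003,0,-0.0009,-0.017,255,-0.0002,0,-0.0009,-0.016,255,-0.0003,0,-0.0008,-0.017,255,0,0,0,0,255])

```text
time_s: 7.02
tcp_pos: [483.8, 167.5, 183.3]
ee_rot: [-1.465, -0.669, 0.669]
force: [-1.5, 0.9, 0.4]
gripper_width: 0.002
```

Request:
step_arm(deltas=[0,0,0,0,255,0,0,0,0,255])

```text
time_s: 7.18
tcp_pos: [483.8, 167.5, 183.2]
ee_rot: [-1.466, -0.668, 0.668]
force: [-1.1, 2.2, 1.4]
gripper_width: 0.004
```

```bash
python3 look.py n
```

```text
[483.81592154 167.51373082 183.19491069   0.85487207] [-1.06555992  2.19521465  1.42745158] 7.1833
```

View pics/n.png

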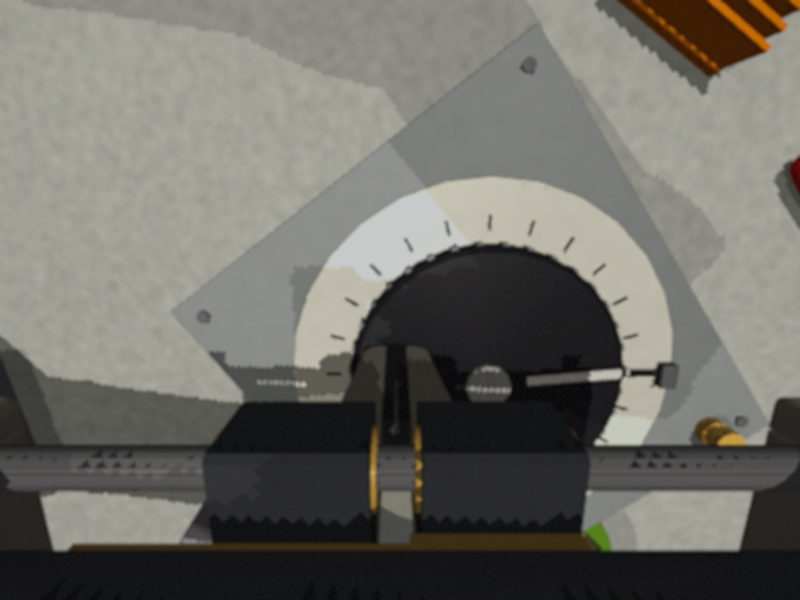

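Request:
step_arm(deltas=[0,0,0.012,0,255,0,-0.03,0,0,255,0,-0.035,0,0,255,0.02,-0.025,-0.025,0,255,0.018,-0.015,-0.028,0,255,0,0,-0.035,0,255,0,0,-0.03,0,255,0,0,0,0,255])

```text
time_s: 7.9
tcp_pos: [592.2, 121.1, 288.3]
ee_rot: [-1.472, -0.663, 0.661]
force: [0.3, -0.7, 0.5]
gripper_width: 0.009
```

Request:
step_arm(deltas=[0,0,0,0,255,0,0,0,0,255])

```text
time_s: 8.07
tcp_pos: [587.8, 127.2, 287.6]
ee_rot: [-1.465, -0.667, 0.669]
force: [-0.1, 1.0, 0.7]
gripper_width: 0.004
```

```bash
python3 look.py q;  python3 - <<'E'
import pickle,cv2
p=pickle.load(open("q.pkl","rb"))
cv2.imwrite("pics/q2.png",cv2.resize(p["img"][70:135,235:350,::-1],None,fx=6.9,fy=6.9,interpolation=cv2.INTER_CUBIC))
E
```

```text
[587.79079123 127.15255085 287.55695553   0.85521081] [-0.11081902  0.96871563  0.70480235] 8.0667
```

View pics/q2.png

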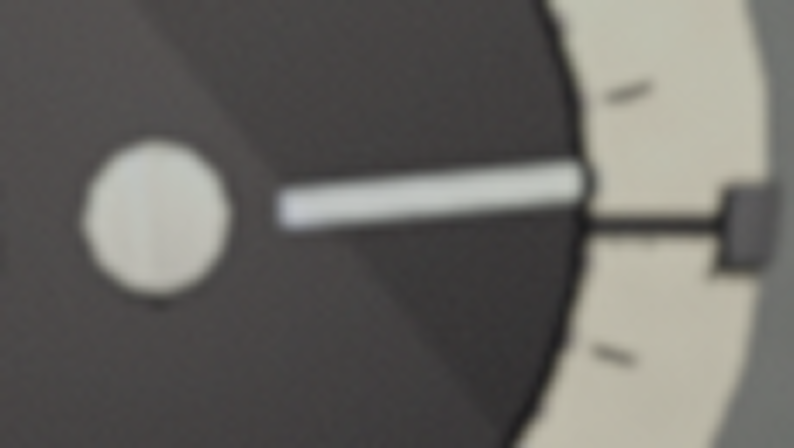

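View pics/q.png

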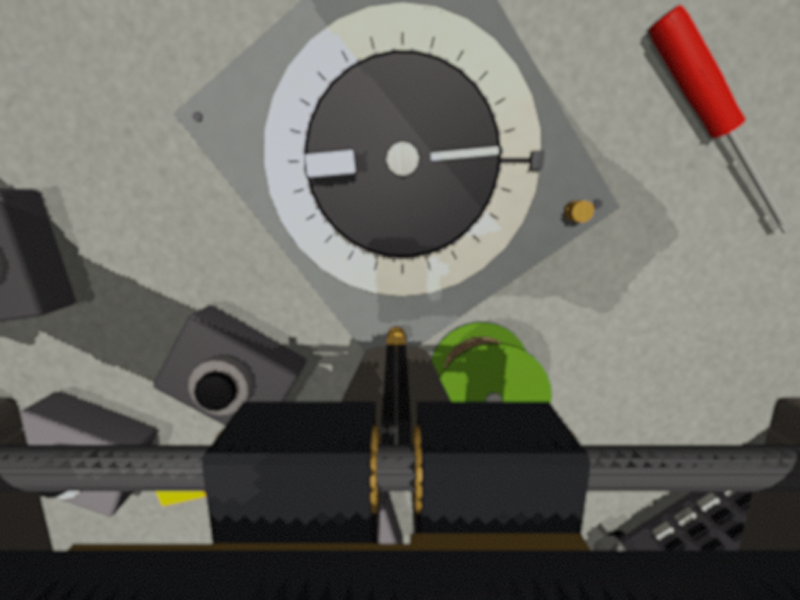

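```bash
cat > meas.py <<'E'
from fit import *
def meas(name,ic,ir,tc,tr,h):
    p=pickle.load(open(name+".pkl","rb"))
    mi,di,pi=line(p,*ic,*ir,1,85.5); mt,dt,pt=line(p,*tc,*tr,-1,73)
    g=cv2.cvtColor(p["img"],cv2.COLOR_RGB2GRAY)
    c0,c1,r0,r1=h;sub=g[r0:r1,c0:c1];ys,xs=np.where(sub>130);C=ray(p,xs.mean()+c0,ys.mean()+r0,89.5)[:2]
    e=lambda q:an(q-C)
    print("hub",C,"idx",an(di),e(mi),e(pi[-1]),"tgt",an(dt),e(mt),"diff",e(mt)-e(mi),e(mt)-e(pi[-1]))
E
python3 - <<'E'
from meas import *
meas("q",(277,317),(92,104),(322,337),(98,107),(244,272,85,118))
C=np.array([521.3,190.9])
def tp(phi,off,z):
    x=np.array([np.cos(phi),np.sin(phi)]);zz=np.array([-x[1],x[0]]);return [*(C-43*x+off*zz),z,phi]
s=[587.8,127.2,287.6,.855]
s=plan(s,tp(.857,-40,240),step=35)
s=plan(s,tp(.857,-40,181),step=30)
E
```

```text
hub [521.38261807 190.80331548] idx 0.9453826161673212 0.9390488986968283 0.9407719800522916 tgt 0.8562753633000384 0.8560552748532981 diff -0.08299362384353015 -0.08471670519899344
[-0.013, 0.016, 0.017, -0.0, 255, -0.013, 0.016, 0.018, -0.0, 255, -0.012, 0.016, 0.017, -0.0, 255]
3 end [523.626 132.65  239.6     0.855]
[-0.0, 0.029, -0.0, -0.0, 255, -0.0, 0.03, -0.0, -0.0, 255]
2 end [523.626 132.65  180.6     0.855]
```

Request:
step_arm(deltas=[-0.013,0.016,0.017,0,255,-0.013,0.016,0.018,0,255,-0.012,0.016,0.017,0,255,0,0.029,0,0,255,0,0.03,0,0,255,0,0,0,0,255,0,0,0,0,255,0,0,0,0,255])

```text
time_s: 8.78
tcp_pos: [525.1, 132.9, 182.5]
ee_rot: [-1.465, -0.67, 0.667]
force: [0.5, 0.2, 0.1]
gripper_width: 0.005
```

```bash
python3 look.py r; cat > go.py <<'E'
from workcell import arm
from h import *
C=np.array([521.3,190.9])
def tp(phi,off,z):
    x=np.array([np.cos(phi),np.sin(phi)]);zz=np.array([-x[1],x[0]]);return [*(C-43*x+off*zz),z,phi]
s=pose(arm.observe())[0];print(s)
import sys
plan(s,tp(.857,float(sys.argv[1]),float(sys.argv[2])),n=int(sys.argv[3]),nd=4)
E
python3 go.py -26 181 3
```

```text
[525.06282539 132.86962211 182.52489242   0.85591375] [0.53545529 0.19066422 0.11800604] 8.7833
[525.48338667 132.73838041 182.97121694   0.85552577]
[-0.0006, 0.0007, 0.0051, -0.0, 255, -0.0006, 0.0006, 0.0051, -0.001, 255, -0.0006, 0.0007, 0.005, -0.0, 255]
3 end [512.825 141.344 180.971   0.857]
```

View pics/r.png

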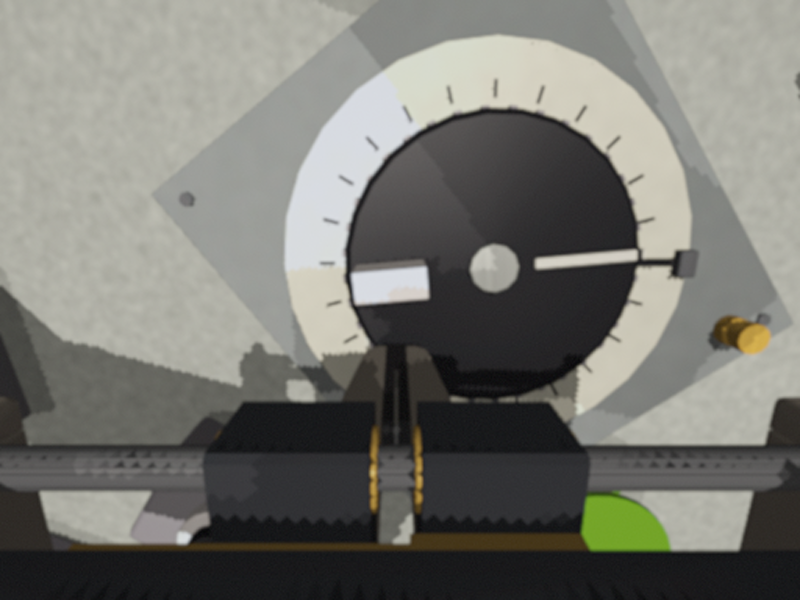

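Request:
step_arm(deltas=[-0.0006,0.0007,0.005,0,255,-0.0006,0.0006,0.005,-0.001,255,-0.0006,0.0007,0.005,0,255,0,0,0,0,255,0,0,0,0,255,0,0,0,0,255,0,0,0,0,255])

```text
time_s: 9.42
tcp_pos: [512.3, 140.4, 179.4]
ee_rot: [-1.466, -0.669, 0.668]
force: [0.7, -0.1, -0.2]
gripper_width: 0.005
```

```bash
python3 go.py -17 181 4
```

```text
[512.32850537 140.43062101 179.37104271   0.85570734]
[0.0003, -0.0004, 0.0023, -0.0, 255, 0.0002, -0.0004, 0.0023, -0.001, 255, 0.0003, -0.0004, 0.0023, 0.0, 255, 0.0002, -0.0004, 0.0024, -0.0, 255]
4 end [505.959 147.28  180.971   0.857]
```

Request:
step_arm(deltas=[0.0003,-0.0004,0.0023,0,255,0.0002,-0.0004,0.0023,-0.001,255,0.0003,-0.0004,0.0023,0,255,0.0002,-0.0004,0.0024,0,255,0,0,0,0,255,0,0,0,0,255,0,0,0,0,255])

```text
time_s: 10.0
tcp_pos: [505.8, 147.5, 180.9]
ee_rot: [-1.465, -0.669, 0.669]
force: [0.0, -1.5, -0.9]
gripper_width: 0.004
```

```bash
python3 look.py s;python3 go.py -16 181 2; python3 - <<'E'
import pickle,cv2
p=pickle.load(open("s.pkl","rb"))
cv2.imwrite("pics/s2.png",cv2.resize(p["img"][110:230,220:450,::-1],None,fx=3.4,fy=3.4,interpolation=cv2.INTER_CUBIC))
E
```

```text
[505.75311553 147.47321007 180.90986321   0.85689606] [ 0.03208541 -1.52270177 -0.93288213] 10.0
[505.75864826 147.52128679 180.87846261   0.85693246]
[-0.0, -0.0001, 0.0003, -0.0, 255, -0.0, -0.0, 0.0004, -0.0, 255]
2 end [505.23  147.98  180.978   0.857]
```

View pics/s2.png

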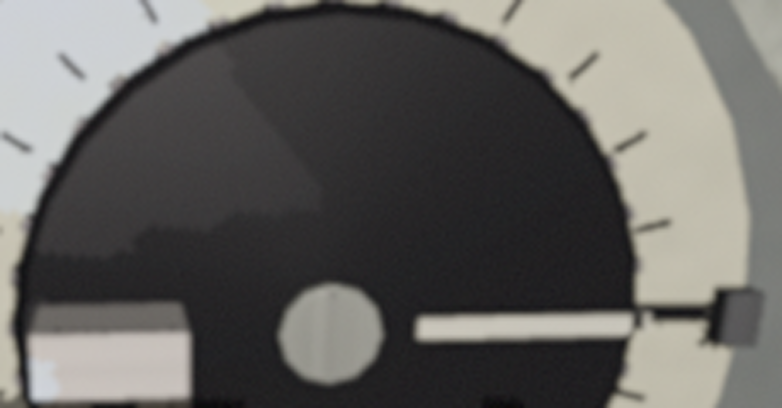

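```bash
python3 - <<'E'
from meas import *
meas("s",(345,402),(200,212),(411,426),(197,207),(299,336,190,224))
E
```

```text
hub [521.5067365  190.71757962] idx 0.8785945029808024 0.8608462730957186 0.86492898992572 tgt 0.8263656304231204 0.8510560938343736 diff -0.009790179261344956 -0.013872896091346343
```

Request:
step_arm(deltas=[0,0,0.0004,0,255,0,0,0,0,255,0,0,0,0,255,0,0,-0.02,0,255,0,-0.03,-0.02,0,255,0,-0.035,0,0,255,0.015,-0.03,-0.025,0,255,0.015,-0.01,-0.03,0,255])

```text
time_s: 10.72
tcp_pos: [597.9, 109.8, 291.0]
ee_rot: [-1.464, -0.676, 0.666]
force: [1.9, 0.2, 0.5]
gripper_width: 0.005
```

Request:
step_arm(deltas=[0.01,0,-0.025,0,255,0,0,0,0,255,0,0,0,0,255,0,0,0,0,255])

```text
time_s: 11.05
tcp_pos: [621.2, 99.9, 284.9]
ee_rot: [-1.464, -0.668, 0.671]
force: [-0.3, 0.5, 0.5]
gripper_width: 0.007
```

```bash
python3 look.py u;  python3 - <<'E'
import pickle,cv2
p=pickle.load(open("u.pkl","rb"))
cv2.imwrite("pics/u2.png",cv2.resize(p["img"][65:135,235:350,::-1],None,fx=6.9,fy=6.9,interpolation=cv2.INTER_CUBIC))
E
```

```text
[621.19915947  99.89859355 284.87640777   0.85740888] [-0.29167834  0.53255088  0.5082862 ] 11.05
```

View pics/u2.png

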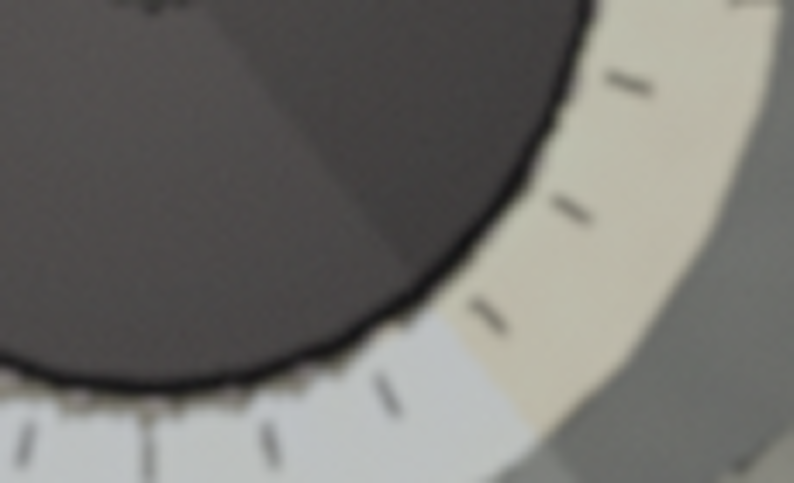

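Too far along −z; shift back about 40 mm for the overhead view.

Request:
step_arm(deltas=[0,0,0.02,0,255,0,0,0.022,0,255,0,0,0,0,255,0,0,0,0,255,0,0,0,0,255,0,0,0,0,255])

```text
time_s: 11.6
tcp_pos: [590.7, 126.2, 285.8]
ee_rot: [-1.466, -0.669, 0.669]
force: [0.1, 0.3, 0.2]
gripper_width: 0.005
```

```bash
python3 look.py v;  python3 - <<'E'
import pickle,cv2
p=pickle.load(open("v.pkl","rb"))
cv2.imwrite("pics/v2.png",cv2.resize(p["img"][65:135,235:350,::-1],None,fx=6.9,fy=6.9,interpolation=cv2.INTER_CUBIC))
E
```

```text
[590.71439528 126.24049777 285.8418541    0.85622751] [0.05295268 0.29664249 0.18298528] 11.6
```

View pics/v2.png

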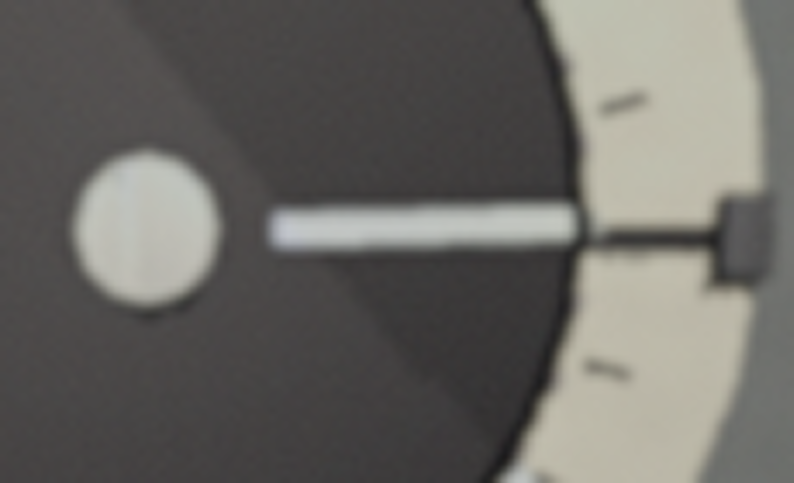

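```bash
python3 - <<'E'
from meas import *
meas("v",(276,316),(92,104),(323,337),(94,104),(243,270,84,113))
from workcell import arm
for i in range(1):
    for n in("top","scene"):
        p=arm.capture(n);pickle.dump(p,open(n+"_v.pkl","wb"))
p=pickle.load(open("top_v.pkl","rb"));g=p["img"]
q=pickle.load(open("scene_v.pkl","rb"))["img"]
cv2.imwrite("pics/v3.png",np.hstack([cv2.resize(g[155:245,135:225,::-1],(400,400),interpolation=cv2.INTER_CUBIC),cv2.resize(q[140:215,240:340,::-1],(400,400),interpolation=cv2.INTER_CUBIC)]))
E
```

```text
hub [521.48908399 190.66247031] idx 0.8826078655065852 0.8706565847311628 0.8731701316210174 tgt 0.858977052573401 0.8546187809603231 diff -0.016037803770839743 -0.018551350660694355
```

View pics/v3.png

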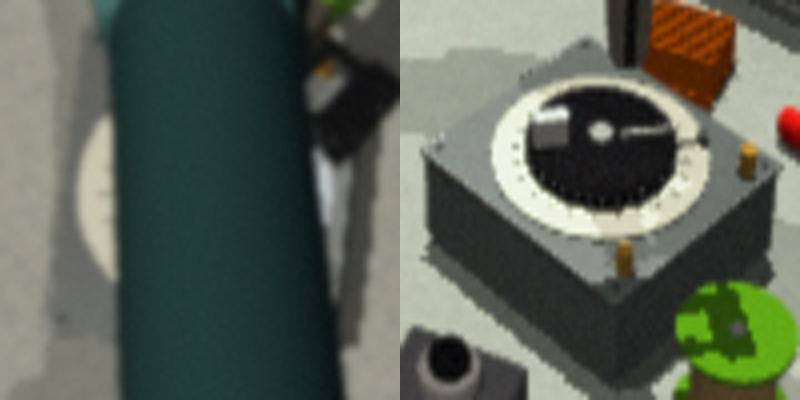

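```bash
python3 - <<'E'
from workcell import arm
from h import *
s=pose(arm.observe())[0];print(s)
zz=np.array([-.756,.655]);g=np.array([504.9,148.27])
e=plan(s,[*(g-22*zz),235,.857],step=32)
plan(e,[*(g-22*zz),182,.857],step=28)
E
```

```text
[590.80765866 126.1903287  285.66499111   0.85590872]
[-0.013, 0.017, 0.019, -0.0, 255, -0.013, 0.017, 0.019, -0.0, 255, -0.014, 0.017, 0.019, -0.0, 255]
3 end [521.542 133.349 234.665   0.856]
[0.0, 0.026, 0.0, -0.0, 255, 0.0, 0.027, 0.0, -0.0, 255]
2 end [521.542 133.349 181.665   0.856]
```

Request:
step_arm(deltas=[-0.013,0.017,0.019,0,255,-0.013,0.017,0.019,0,255,-0.014,0.017,0.019,0,255,0,0.026,0,0,255,0,0.027,0,0,255,0,0,0,0,255,0,0,0,0,255,0,0,0,0,255])

```text
time_s: 12.42
tcp_pos: [522.2, 133.8, 182.8]
ee_rot: [-1.466, -0.67, 0.668]
force: [0.2, 0.0, -0.2]
gripper_width: 0.004
```

Request:
step_arm(deltas=[0,0,0,0,255])

```text
time_s: 12.5
tcp_pos: [522.5, 134.0, 183.3]
ee_rot: [-1.466, -0.671, 0.667]
force: [0.8, 0.3, 1.5]
gripper_width: 0.007
```

```bash
python3 - <<'E'
from workcell import arm
from h import *
s=pose(arm.observe())[0];print(s)
zz=np.array([-.756,.655]);g=np.array([504.9,148.27])
e=plan(s,[*(g-2.5*zz),182,.857],n=4,nd=4)
E
```

```text
[522.48993352 133.98122903 183.32931483   0.85642265]
[-0.0002, 0.0003, 0.005, -0.0, 255, -0.0002, 0.0004, 0.0051, -0.0, 255, -0.0001, 0.0003, 0.005, -0.0, 255, -0.0002, 0.0003, 0.005, -0.001, 255]
4 end [506.846 146.621 182.029   0.857]
```

Request:
step_arm(deltas=[-0.0002,0.0003,0.005,0,255,-0.0002,0.0004,0.005,0,255,-0.0001,0.0003,0.005,0,255,-0.0002,0.0003,0.005,-0.001,255,0,0,0,0,255,0,0,0,0,255,0,0,0,0,255,0,0,0,0,255])

```text
time_s: 13.17
tcp_pos: [505.7, 146.4, 180.4]
ee_rot: [-1.465, -0.67, 0.67]
force: [-0.3, 0.6, 0.0]
gripper_width: 0.004
```

```bash
python3 look.py w; python3 - <<'E'
from workcell import arm
from h import *
s=pose(arm.observe())[0];print(s)
zz=np.array([-.756,.655]);g=np.array([504.9,148.27])
e=plan(s,[*g,s[2],.857],n=2,nd=4)
E
```

```text
[505.74262073 146.39073227 180.44642441   0.85769736] [-0.31582801  0.62363368  0.01941118] 13.1667
[505.76855692 146.34203699 180.40995461   0.8576703 ]
[0.0004, -0.0, 0.001, 0.0, 255, 0.0005, -0.0, 0.0009, 0.001, 255]
2 end [504.92  148.266 180.41    0.857]
```

Request:
step_arm(deltas=[0.0004,0,0.001,0,255,0.0005,0,0.0009,0,255,0,0,0,0,255,0,0,0,0,255,0,0,0,0,255])

```text
time_s: 13.63
tcp_pos: [504.8, 148.4, 180.4]
ee_rot: [-1.465, -0.67, 0.67]
force: [-0.1, -0.5, -0.1]
gripper_width: 0.007
```

```bash
python3 look.py x; python3 - <<'E'
from meas import *
for n in "sx":
    meas(n,(345,402),(200,212),(411,426),(197,207),(299,336,190,224))
p=pickle.load(open("x.pkl","rb"))
cv2.imwrite("pics/x2.png",cv2.resize(p["img"][110:230,220:450,::-1],None,fx=3.4,fy=3.4,interpolation=cv2.INTER_CUBIC))
E
```

```text
[504.78255298 148.37480966 180.37825526   0.85785062] [-0.06520532 -0.49434296 -0.05012284] 13.6333
hub [521.5067365  190.71757962] idx 0.8785945029808024 0.8608462730957186 0.86492898992572 tgt 0.8263656304231204 0.8510560938343736 diff -0.009790179261344956 -0.013872896091346343
hub [521.49712865 190.72063606] idx 0.8489968673651156 0.8315935688327882 0.8377958079262139 tgt 0.8569673668973302 0.8490810309091242 diff 0.017487462076336002 0.011285222982910348
```

View pics/x2.png

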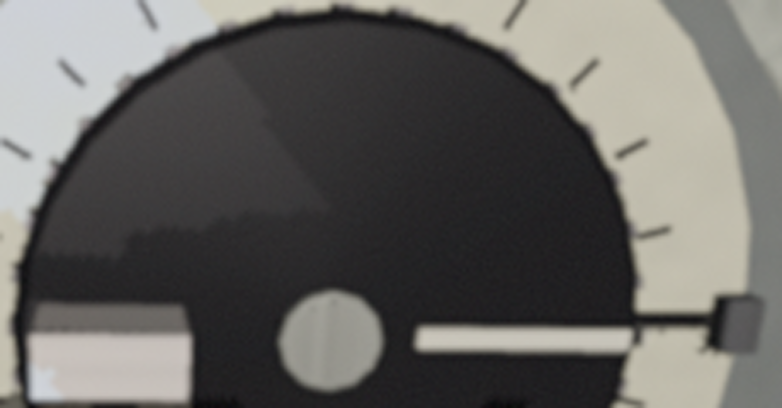

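Request:
step_arm(deltas=[0,0,-0.02,0,255,0,-0.03,-0.02,0,255,0,-0.035,0,0,255,0.02,-0.03,-0.02,0,255,0.02,-0.01,-0.018,0,255,0,0,0,0,255,0,0,0,0,255,0,0,0,0,255])

```text
time_s: 14.35
tcp_pos: [588.9, 127.6, 284.3]
ee_rot: [-1.464, -0.668, 0.672]
force: [-0.7, -0.0, -0.1]
gripper_width: 0.001
```

Request:
step_arm(deltas=[0,0,0,0,255,0,0,0,0,255])

```text
time_s: 14.52
tcp_pos: [588.8, 127.6, 284.5]
ee_rot: [-1.464, -0.668, 0.672]
force: [-0.6, 0.1, 0.6]
gripper_width: 0.003
```

```bash
python3 look.py y;  python3 - <<'E'
import pickle,cv2
p=pickle.load(open("y.pkl","rb"))
cv2.imwrite("pics/y2.png",cv2.resize(p["img"][65:135,235:350,::-1],None,fx=6.9,fy=6.9,interpolation=cv2.INTER_CUBIC))
E
```

```text
[588.81141238 127.61054485 284.46171776   0.85825102] [-0.56973002  0.05722348  0.62456112] 14.5167
```

View pics/y2.png

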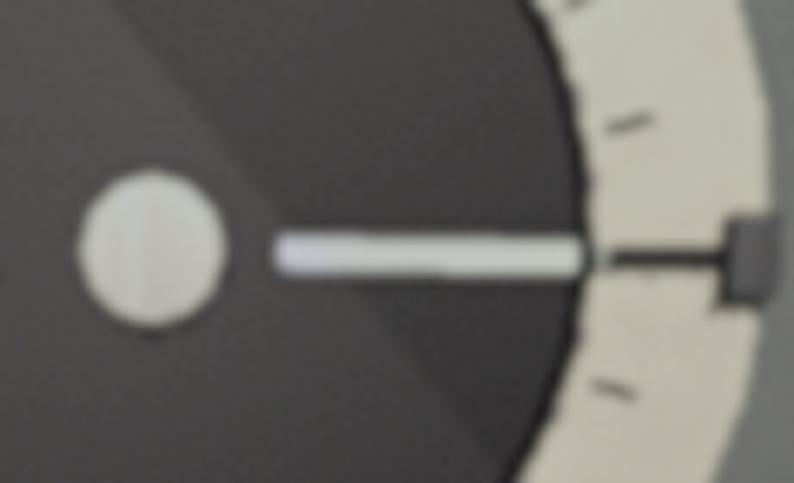

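```bash
python3 - <<'E'
from meas import *
meas("y",(277,317),(95,107),(324,338),(97,107),(244,271,87,116))
from workcell import arm
from h import *
s=pose(arm.observe())[0]
e=plan(s,[518,-193,230,.3])
E
```

```text
hub [521.5417177  190.69319035] idx 0.8409142920449901 0.8409191305974831 0.8423205696168545 tgt 0.8551859540798176 0.8553040594847057 diff 0.014384928887222537 0.012983489867851139
[-0.032, 0.006, -0.017, 0.06, 255, -0.031, 0.006, -0.02, 0.06, 255, -0.03, 0.006, -0.021, 0.07, 255, -0.028, 0.006, -0.023, 0.06, 255, -0.027, 0.006, -0.024, 0.06, 255, -0.025, 0.006, -0.027, 0.06, 255, -0.024, 0.007, -0.027, 0.06, 255, -0.022, 0.006, -0.03, 0.07, 255]
[-0.02, 0.006, -0.03, 0.06, 255]
9 end [ 5.17852e+02 -1.92807e+02  2.29673e+02  2.98000e-01]
```

```bash
python3 - <<'E'
from workcell import arm
from h import *
s=pose(arm.observe())[0]
e=plan(s,[545,-270,260,.4])
E
```

```text
[-0.03, 0.002, -0.021, 0.04, 255, -0.029, 0.002, -0.021, 0.04, 255, -0.028, 0.003, -0.023, 0.04, 255, -0.028, 0.002, -0.024, 0.05, 255, -0.026, 0.002, -0.026, 0.04, 255, -0.025, 0.002, -0.026, 0.04, 255, -0.024, 0.003, -0.027, 0.04, 255, -0.022, 0.002, -0.029, 0.04, 255]
[-0.022, 0.002, -0.029, 0.04, 255, -0.021, 0.002, -0.03, 0.05, 255, -0.019, 0.003, -0.031, 0.04, 255]
11 end [ 5.44529e+02 -2.70130e+02  2.59673e+02  3.98000e-01]
```

Request:
step_arm(deltas=[-0.03,0.002,-0.021,0.04,255,-0.029,0.002,-0.021,0.04,255,-0.028,0.003,-0.023,0.04,255,-0.028,0.002,-0.024,0.05,255,-0.026,0.002,-0.026,0.04,255,-0.025,0.002,-0.026,0.04,255,-0.024,0.003,-0.027,0.04,255,-0.022,0.002,-0.029,0.04,255])

```text
time_s: 15.23
tcp_pos: [557.2, -162.8, 267.1]
ee_rot: [-1.53, -0.412, 0.413]
force: [0.5, -0.3, -0.2]
gripper_width: 0.007
```

Request:
step_arm(deltas=[-0.022,0.002,-0.029,0.04,255,-0.021,0.002,-0.03,0.05,255,-0.019,0.003,-0.031,0.04,255,0,0,0,0,255,0,0,0,0,255,0,0,0,0,255,0,0,0,0,255])

```text
time_s: 15.82
tcp_pos: [545.9, -268.1, 260.2]
ee_rot: [-1.547, -0.314, 0.314]
force: [0.5, -0.4, 0.3]
gripper_width: 0.001
```

```bash
python3 look.py z; python3 - <<'E'
from workcell import arm
import cv2,pickle
p=arm.capture("top");pickle.dump(p,open("z_top.pkl","wb"))
cv2.imwrite("pics/z_top.png",cv2.resize(p["img"][:,:,::-1],(800,600),interpolation=cv2.INTER_CUBIC))
cv2.imwrite("pics/z_top2.png",cv2.resize(p["img"][155:245,135:225,::-1],(600,600),interpolation=cv2.INTER_CUBIC))
E
```

```text
[ 5.45852819e+02 -2.68139636e+02  2.60223611e+02  4.00729969e-01] [ 0.49693544 -0.42559819  0.28675565] 15.8167
```

View pics/z.png

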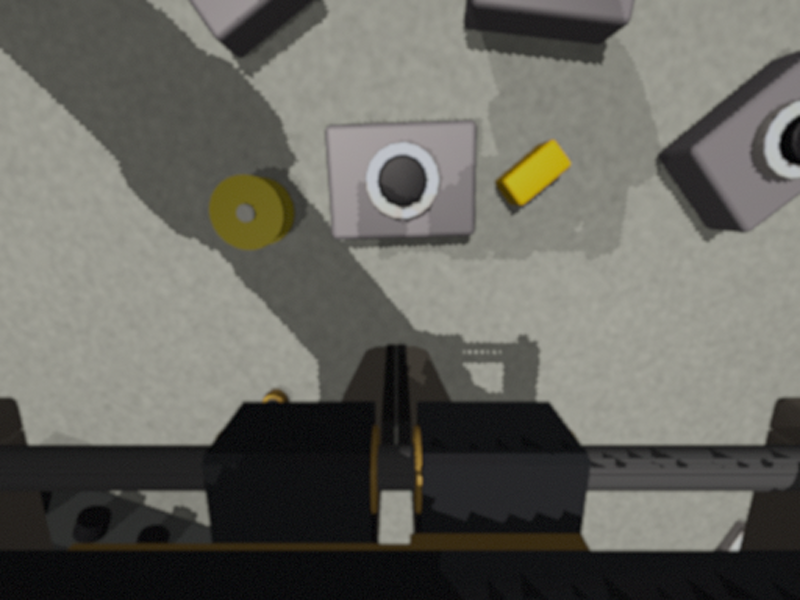

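View pics/z_top.png

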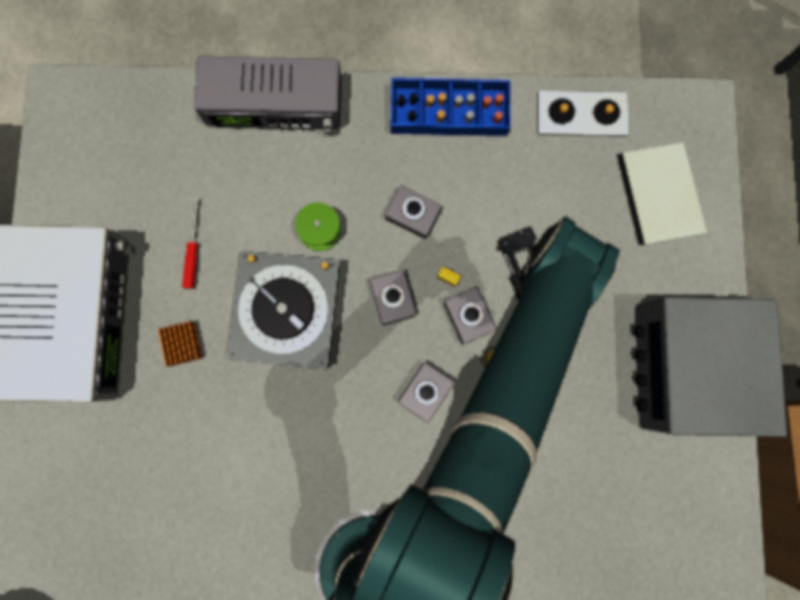

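View pics/z_top2.png

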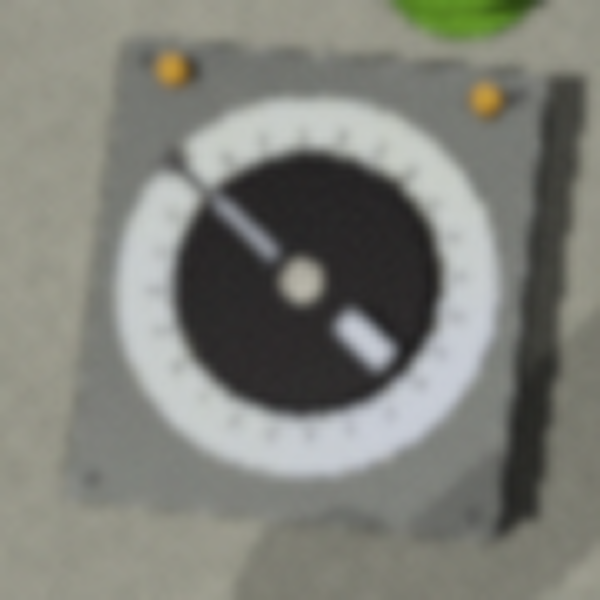

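```bash
python3 - <<'E'
from workcell import arm
from h import *
import pickle,cv2
p=pickle.load(open("z.pkl","rb"))
K=ray(p,404.5*.64-.18,180*.64-.18,64);print(K)
g=cv2.cvtColor(p["img"],cv2.COLOR_RGB2GRAY)
sub=g[85:145,225:290];ys,xs=np.where(sub>170);print(len(xs));u=(xs.min()+xs.max())/2+225;v=(ys.min()+ys.max())/2+85
print(u,v,"housing",ray(p,u,v,56))
t=pickle.load(open("z_top.pkl","rb"));print("top cam",ray(t,471.5*.64-.18,313.5*.64-.18,66))
s=pose(arm.observe())[0]
e=plan(s,[K[0],K[1],200,.4])
e=plan(e,[K[0],K[1],164,.4],step=20)
E
```

```text
[ 521.02610348 -192.67575084   64.        ]
782
257.0 114.5 housing [ 519.30616592 -192.57594899   56.        ]
top cam [ 517.88629636 -193.12745506   66.        ]
[0.002, 0.02, 0.026, 0.0, 255, 0.002, 0.02, 0.027, 0.0, 255, 0.003, 0.02, 0.026, 0.0, 255]
3 end [ 5.21572e+02 -1.92765e+02  2.00445e+02  4.01000e-01]
[-0.0, 0.018, 0.0, 0.0, 255, -0.0, 0.018, 0.0, 0.0, 255]
2 end [ 5.21572e+02 -1.92765e+02  1.64445e+02  4.01000e-01]
```

Request:
step_arm(deltas=[0.001,0.02,0.027,0,255,0.002,0.02,0.027,0,255,0.002,0.02,0.027,0,255,0,0.018,0,0,255,0,0.016,0,0,255,0,0,0,0,255,0,0,0,0,255,0,0,0,0,255])

```text
time_s: 16.58
tcp_pos: [519.3, -193.5, 167.3]
ee_rot: [-1.549, -0.314, 0.312]
force: [0.2, -0.2, 0.5]
gripper_width: 0.006
```

```bash
python3 look.py A;  python3 - <<'E'
from workcell import arm
import cv2
p=arm.capture("scene")
cv2.imwrite("pics/A_s.png",cv2.resize(p["img"][180:280,150:300,::-1],(800,533),interpolation=cv2.INTER_CUBIC))
E
```

```text
[ 5.19268643e+02 -1.93481754e+02  1.67343471e+02  3.98413742e-01] [ 0.17885716 -0.16404751  0.46282095] 16.5833
```

View pics/A_s.png

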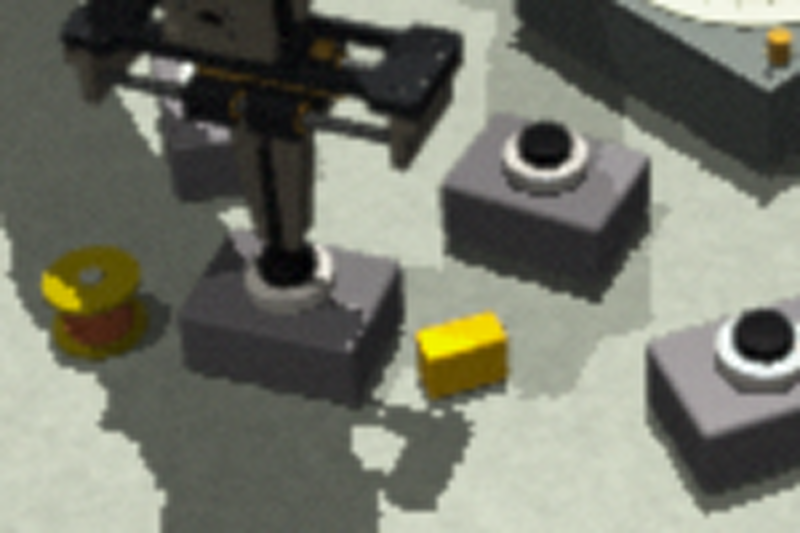

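Request:
step_arm(deltas=[0,0.006,0,0,255,0,0.005,0,0,255,0,0,0,0,255,0,0,0,0,255,0,0,0,0,255])

```text
time_s: 17.1
tcp_pos: [518.5, -193.6, 155.3]
ee_rot: [-1.548, -0.312, 0.312]
force: [0.3, 0.1, -0.4]
gripper_width: 0.004
```

Request:
step_arm(deltas=[0,0.002,0,0,255,0,0.002,0,0,255,0,0.002,0,0,255,0,0,0,0,255,0,0,0,0,255])

```text
time_s: 17.52
tcp_pos: [518.8, -193.7, 149.7]
ee_rot: [-1.548, -0.312, 0.312]
force: [-0.3, -0.6, 3.1]
gripper_width: 0.005
```

Request:
step_arm(deltas=[0,0.0015,0,0,255,0,0.001,0,0,255,0,0,0,0,255,0,0,0,0,255])

```text
time_s: 17.85
tcp_pos: [518.8, -193.7, 148.4]
ee_rot: [-1.548, -0.313, 0.311]
force: [-4.9, 1.3, 14.6]
gripper_width: 0.003
```

Request:
step_arm(deltas=[0,0,0,0,255,0,-0.004,0,0,255,0,-0.008,0,0,255,0,-0.02,0,0,255,0,-0.035,0,0,255,0,-0.035,-0.02,0,255,0,-0.02,-0.035,0,255,0,0,-0.03,0,255])

```text
time_s: 18.52
tcp_pos: [554.0, -273.4, 274.6]
ee_rot: [-1.552, -0.32, 0.308]
force: [1.2, -0.8, -0.1]
gripper_width: 0.007
```

Request:
step_arm(deltas=[0,0,0,0,255,0,0,0,0,255,0,0,0,0,255,0,0,0,0,255])

```text
time_s: 18.85
tcp_pos: [551.1, -270.3, 268.0]
ee_rot: [-1.546, -0.312, 0.314]
force: [-0.3, 0.7, 0.6]
gripper_width: 0.003
```

```bash
python3 look.py B;  python3 - <<'E'
from workcell import arm
import cv2,pickle,numpy as np
from h import *
p=arm.capture("top")
pickle.dump(p,open("B_top.pkl","wb"))
cv2.imwrite("pics/B_t.png",np.hstack([cv2.resize(p["img"][155:245,135:225,::-1],(400,400),interpolation=cv2.INTER_CUBIC),cv2.resize(p["img"][155:245,250:340,::-1],(400,400),interpolation=cv2.INTER_CUBIC)]))
z=pickle.load(open("z.pkl","rb"));b=pickle.load(open("B.pkl","rb"))
for q in(z,b):
    g=cv2.cvtColor(q["img"],cv2.COLOR_RGB2GRAY)
    X=np.array([[*ray(q,u,v,56)[:2]] for v,u in zip(*np.where(g>170)) ])
    m=np.hypot(X[:,0]-519,X[:,1]+193)<32;X=X[m];print(len(X),(X.min(0)+X.max(0))/2)
E
```

```text
[ 5.51058895e+02 -2.70294441e+02  2.67986521e+02  3.99322772e-01] [-0.33630519  0.72655817  0.55604361] 18.85
782 [ 519.49898995 -193.06325558]
747 [ 519.62284589 -193.07656287]
```

View pics/B_t.png

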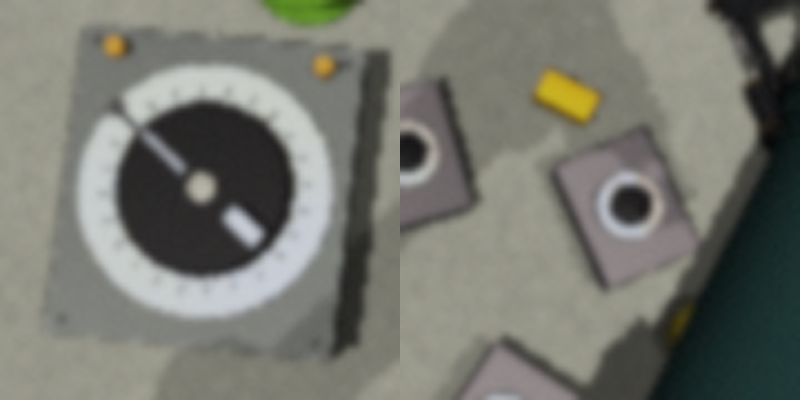

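View pics/B.png

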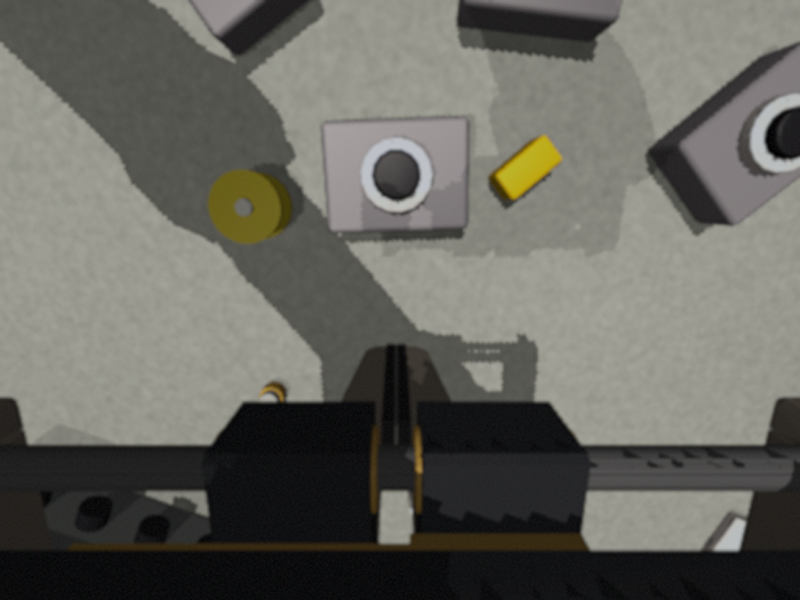

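```bash
python3 -c "
from workcell import arm
print(arm.close_job())"
```

```text
the job is handed in; nothing more can be done
None
```

The dial is set to the target line and the trigger button has been pressed once. The job was handed in at about 19 s of the 54 s allowed.

- **Dial:** I pushed the rib anticlockwise with the closed fingertips, one flat side at a time and never both. A correction push overshot the target by about 0.08 rad, so I nudged it back from the other side. In the last overhead wrist view the index is about 0.013 rad (0.8 mm at the rim) clockwise of the target line. I stopped there. Different camera views disagreed by about 0.01 rad, so the true error could be up to about 0.025 rad.
- **Button:** I used the trigger box farthest to the robot's right. The force reached 14.6 N against the end stop (5 N is fully down), with about 5 N sideways. I then lifted clear.
- **Final checks:** The trigger box moved less than 0.2 mm, and the coil and capacitor beside it look undisturbed. The dial still looks lined up in the top view, and the button looks back up. The arm was clear of everything when I handed in.

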